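# Fit two ball bearings in their housings and close them with their covers

### The job

Fit each of the two ball bearings that lie among the housings flat and fully home in the seat of the bearing housing it belongs to (large in large, small in small), then close each housing with the cover of its own size, resting flush on the housing over the bearing, with its two screw lugs lined up over the housing's lugs. Leave the roll of tape lying where it is.

Things in the scene. Friction and masses are not known exactly. Their poses are not given: they have to be found in the camera images.
- housing_large: Larger of two fixed dark grey cast bearing housings, bore up, faces bare metal: round, 92 mm across (foot 100), 28 mm high, two screw lugs along its x axis (centres 53 mm out, radius 12, 130 over both). Origin: underside centre, z up; top face at z=28 mm. Seat for the 62 mm bearing: 65 mm wide, 10 mm deep (floor at z=18 mm), mouth flared to 72 mm over its top 5 mm. Half a turn makes no difference.
- housing_small: Smaller dark grey cast bearing housing, fixed, same make: round, 76 mm across (foot 84), 24 mm high, two lugs along its x axis (centres 44 mm out, radius 12, 112 over both). Origin: underside centre, z up; top face at z=24 mm. Seat for the 47 mm bearing: 50 mm wide, 9 mm deep (floor at z=15 mm), mouth flared to 57 mm over its top 5 mm.
- bearing_large: Loose sealed ball bearing, bright steel ring with a dark seal, 62 mm outside diameter, 16 mm high, about 0.2 kg, lying flat. Origin: underside centre, z up. Grip it by the outside (its bore is solid to fingers), high enough that the fingertips stay above the housing's top face: seated, it stands 6 mm proud of it.
- bearing_small: Loose sealed ball bearing of the same kind, 47 mm outside diameter, 14 mm high, 0.12 kg, lying flat. Origin: underside centre, z up. Grip it by the outside, high up: seated, it stands 5 mm proud of the housing's top face.
- cover_large: Larger of two loose bare metal bearing covers, right way up, 0.3 kg: plate 92 mm across, top 15 mm above the underside; two 10 mm thick lugs along its x axis (centres 53 mm out, radius 12); round grip boss 38 mm across from z=15 to 37 mm. Recess below, 70 mm wide, 8 mm deep, flared at the rim, goes over the bearing. Origin: underside centre, z up. Half a turn makes no difference.
- cover_small: Smaller loose bare metal cover, 0.22 kg: plate 76 mm across, top 14 mm above the underside; lugs along its x axis (centres 44 mm out, radius 12, 10 mm thick); round grip boss 32 mm across from z=14 to 36 mm. Recess below 55 mm wide, 7 mm deep. Origin: underside centre, z up.
- tape_roll: Roll of black insulating tape, 62 mm across, 19 mm high, lying flat and loose among the parts; not part of the job. Origin: underside centre. (Straight ahead of the robot a socket box sticks out of the wall behind the parts, to x=0.53 m, |y| under 0.045 m, 0.11 to 0.22 m high: keep the gripper clear of it.)

How it is judged:
At the end, for the whole second after the job is handed in: Each bearing in its own housing: within 8 mm of centre, on the seat floor within 2.5 mm, level within 0.08 rad. Each cover over it on its own housing: within 10 mm of centre, rim on the top face within 2.5 mm, level within 0.06 rad, lugs lined up within 0.17 rad. All at rest (horizontal distance between bearing_large and housing_large below 0.008 m and z of bearing_large in the frame of housing_large between 0.015 and 0.0205 m and angle between each of bearing_large, bearing_small's own z axis and vertical below 0.08 rad and horizontal distance between cover_large and housing_large below 0.01 m and z of cover_large in the frame of housing_large between 0.025 and 0.0305 m and angle between each of cover_large, cover_small's own z axis and vertical below 0.06 rad and angle between the x axis of cover_large and the x axis of housing_large, either way round below 0.17 rad and linear speed of each of bearing_large, cover_large, bearing_small, cover_small below 0.02 m/s and horizontal distance between bearing_small and housing_small below 0.008 m and z of bearing_small in the frame of housing_small between 0.012 and 0.0175 m and horizontal distance between cover_small and housing_small below 0.01 m and z of cover_small in the frame of housing_small between 0.021 and 0.0265 m and angle between the x axis of cover_small and the x axis of housing_small, either way round below 0.17 rad); the robot touches nothing.
It fails at once if the roll of tape is pushed or carried more than 30 mm away (distance of tape_roll from where it was at the start of the episode above 0.03 m).
It also fails if it takes over 128 s, if anything falls off the work surface, if the arm or the gripper's body presses on something with over 40 N, if the wrist force passes 120 N, or if a joint passes its speed limit or range.

### The arm

A 6-joint arm with a two-finger parallel gripper is mounted at the origin on the work surface; the furniture and walls round the work are solid. World frame = base frame: x ahead of the robot, y to its left, z up, the work surface at z = 0. Lengths are in m, angles in rad, forces in N, time in s.
With the tool pointing down it reaches from about 0.225 to 0.875 m from the base axis. Payload 3.4 kg.
Tool frame: the origin (TCP) lies between the finger pads; the fingertips stand 11 mm ahead of it and the grasp point (between the pads) lies 8 mm behind it (tips_ahead is the distance from the TCP to the fingertips, in m); z points along the fingers, x is the direction in which the jaws open and shut, and the axes are right-handed (so a half turn about z gives the same grasp; the last joint's range is limited). The gripper opens to 85 mm and grips with 20 to 120 N. Pads are 22 mm wide; open, the fingers measure 114 mm over their backs; the gripper's body (76 mm by 85 mm) begins 54 mm behind the grasp point. The pads swing forward as they close: fully open they stand 13 mm farther back than shut.
Start: joints at [-1.335, 0.276, 1.505, -0, 1.361, -0.121], TCP at [0.201, -0.539, 0.242] pointing down, gripper open.
Joint ranges: [-2.89, 2.89], [-0.75, 2.08], [0.22, 2.7], [-1.18, 4.32], [0.11, 2.71], [-2.7, 2.7]. Speed limits (rad/s): [2.57, 2.57, 3.14, 3.14, 3.14, 3.14].

### API

Orientations are given as a unit quaternion [w, x, y, z].
In Python, from rig import get_state, get_image, sign_off, masks_of, tips_ahead gives the robot as it stands.
- The arm moves only by the tool play_rows, never from a script. Its argument "series" is a list of rows, each an object of numbers: "fingers": the closure, from -1 (fully open) to 1 (shut); "dx", "dy", "dz": the shift along the world's x, y, z in mm; "turn": the turn about the world's z in rad. A call has 1 to 20 rows; each row shifts and turns the pose as measured when the row begins; what a row does not reach is not made up. A row lasts 1/12 s, in which the tool goes at most 41.7 mm and 7.16 degrees, less where a joint would pass 70% of its speed; a pose out of reach is approached as far as the arm can. A call with a gripper value outside its range is refused whole. The fingers move at their own pace and stop on an object; "squeeze" is the grip in N (left out, the last holds). Time passes only in rows, so rows that do not move let the fingers close. It gives the time, the measured TCP pose, the force and the opening at its end, in the units of the state.
- get_state(): the state, without advancing time (a new reading comes with each control period).
- get_image(name): name is "side" or "top"; returns a dict with "pixels" (420x560x3 uint8, red, green, blue), "vfov" (degrees; the focal length in pixels is half the picture's height over the tangent of half this angle, whatever the lens; pixels are square), "cx", "cy" (the principal point, pixels), "dist" ([k1, k2, p1, p2, k3] as OpenCV has them; the pictures are not rectified), "rvec" (rotation vector, rad) and "tvec" (3), from world to camera coordinates, as OpenCV has them. Camera axes: x right, y down, z forward; pixel columns grow to the right and rows downward; lengths in m; the calibration is good to about 2 mm. A picture is of the moment at which its call begins. There is no depth.
- sign_off(): hands the job in, once; it reports no verdict.
Trained networks look in a picture, given as the dict that the camera call returned (one of the last four; its "shot" number tells which), for a name from the list of things; names that differ only in an ending like _2 or _b are one class to them, and where a whole thing is asked for, a point or a joint stands for the part that bears it (a point fixed in the world has none). Each returns a list of dicts, best first, with "p" (0 to 1); they miss things now and then, are a little off and sometimes report something else, mostly with a low value. They report only what shows in the picture. A call takes as long as a camera call.
- masks_of(picture, label): "region" (420x560 bool, what is visible of it) and "xy" ([column, row] in pixels, amid what is visible of it).
The state is a dict: "clock": time; "qpos": joint angles; "qd": joint speeds; "effort": joint torques, N m; "position": TCP position; "ee_rot": TCP orientation; "contact_force": force on the tool from outside, world axes, zero at the start; "moment": the same for the moment, N m; "width": finger opening in m.
Only numpy, scipy, OpenCV 4.12 (cv2) and the standard library are available. Lean on these libraries where they do the work, as an engineer would, in place of code of your own. Each camera call takes 0.05 s, during which the arm holds its last target. There are 200 camera calls.

## Working session

There is one attempt and no reset: what is moved stays moved. The work goes in short steps, Python scripts to look and compute and a tool call to move; the robot and the scene stay as the last step left them, time stands still between calls to the robot, and variables do not carry over. Pictures are saved under pics/ and viewed, about 12 in all and at most 16, crops included, and the job is handed in when it is done.

Besides the shell and the picture viewer there is one more tool, called after "Emit:" in YAML: its name, and indented under it one key for each argument. play_rows: Moves the arm, as the interface text tells. Its arguments: {"type":"object","properties":{"series":{"type":"array"},"squeeze":{"type":"number"}},"required":["series"]}

```bash
mkdir -p pics; ls; cat > h.py <<'E'
import numpy as np, cv2
from rig import *
def cam(im):
    h,w=im["pixels"].shape[:2]
    f=h/2/np.tan(np.radians(im["vfov"])/2)
    K=np.array([[f,0,im["cx"]],[0,f,im["cy"]],[0,0,1.]])
    return K,np.array(im["dist"],float),np.array(im["rvec"],float),np.array(im["tvec"],float)
def toworld(im,uv,z):
    K,d,r,t=cam(im); R=cv2.Rodrigues(r)[0]
    n=cv2.undistortPoints(np.array(uv,float).reshape(-1,1,2),K,d).reshape(-1,2)
    ray=np.c_[n,np.ones(len(n))]@R; c=-R.T@t
    return (c+ray*((z-c[2])/ray[:,2])[:,None])[:,:2]
def topix(im,P):
    K,d,r,t=cam(im); return cv2.projectPoints(np.array(P,float).reshape(-1,1,3),r,t,K,d)[0].reshape(-1,2)
def save(im,n): cv2.imwrite("pics/"+n+".png",im["pixels"][:,:,::-1])
E
python3 - <<'E'
from h import *
print(get_state())
names=dict(housing_large=.028,housing_small=.024,bearing_large=.016,bearing_small=.014,cover_large=.015,cover_small=.014,tape_roll=.019)
for c in("top","side"):
    im=get_image(c); save(im,c+"0")
    K,d,r,t=cam(im); print(c,-cv2.Rodrigues(r)[0].T@t)
    for n,z in names.items():
        for m in masks_of(im,n)[:3]:
            print(n,round(m["p"],2),np.round(m["xy"]),m["region"].sum(),np.round(toworld(im,m["xy"],z),3))
E
```

```text
pics
{'clock': 0.0, 'qpos': array([-1.33501210e+00,  2.76640349e-01,  1.50616773e+00, -1.17784531e-05,
        1.36068118e+00, -1.21006133e-01]), 'qd': array([ 8.44487483e-04, -9.49887065e-04,  2.75085935e-03,  1.85595948e-03,
       -1.30390081e-03,  8.59885873e-05]), 'effort': array([ 4.16894036e-04, -4.16768003e+01, -2.45803463e+01, -2.06740051e-04,
        1.11413226e-02,  3.91983022e-06]), 'position': array([ 0.200696  , -0.53828808,  0.24140004]), 'ee_rot': array([-6.26689101e-04,  8.21361561e-01, -5.70407123e-01, -7.11742056e-04]), 'contact_force': array([ 0.11205423, -0.16351625,  0.86540093]), 'moment': array([-0.05588907, -0.0022993 ,  0.04945703]), 'width': 0.08574137418986713}
top [ 0.30140783 -0.03932186  0.99499915]
housing_large 0.73 [408. 226.] 36276 [[ 0.362 -0.282]]
housing_small 0.67 [154. 281.] 57785 [[0.234 0.267]]
bearing_large 0.87 [144. 238.] 513 [[0.329 0.297]]
bearing_small 0.77 [405. 246.] 340 [[ 0.319 -0.278]]
cover_small 0.56 [236. 169.] 976 [[0.485 0.096]]
tape_roll 0.91 [296. 181.] 358 [[ 0.458 -0.039]]
side [0.28481935 0.7247782  1.20106489]
housing_large 0.87 [434. 131.] 41570 [[-0.019 -0.363]]
housing_small 0.77 [398. 309.] 54285 [[0.064 0.228]]
bearing_large 0.54 [290. 312.] 306 [[0.324 0.279]]
cover_large 0.57 [263. 158.] 625 [[ 0.478 -0.173]]
cover_small 0.73 [240. 238.] 636 [[0.487 0.098]]
tape_roll 0.79 [269. 198.] 300 [[ 0.435 -0.038]]
tape_roll 0.44 [399. 309.] 53908 [[0.06  0.226]]
```

View pics/top0.png

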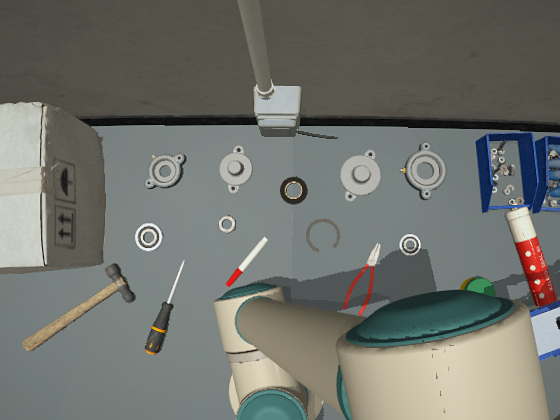

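View pics/side0.png

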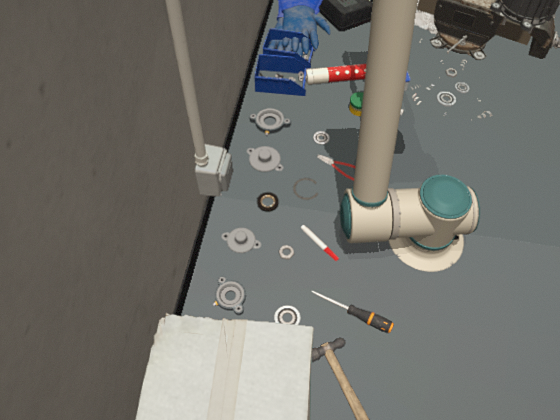

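Top view: small housing at (165,171), small cover (236,169), tape (293,190), large cover (361,175), large housing (425,171), large bearing (148,237), small bearing (410,245), and an undersized ring that isn't part of the job at (227,224). Side view agrees. Next I fit the circles and lugs in both cameras.

```bash
cat > fit.py <<'E'
from h import *
from scipy.optimize import minimize
def circ(R,z,c=(0,0),a0=0,a1=2*np.pi,n=90):
    a=np.linspace(a0,a1,n,endpoint=False)
    return np.c_[c[0]+R*np.cos(a),c[1]+R*np.sin(a),np.full(n,z)],np.c_[np.cos(a),np.sin(a)]
def lugs(L,z):
    return [circ(.012,z,(s*L,0),-1.6+(s<0)*np.pi,1.6+(s<0)*np.pi,30) for s in(1,-1)]
M=dict(housing_large=[circ(.046,.028),circ(.036,.028)]+lugs(.053,.02),
 housing_small=[circ(.038,.024),circ(.0285,.024)]+lugs(.044,.017),
 bearing_large=[circ(.031,.015)],bearing_small=[circ(.0235,.013)],tape_roll=[circ(.031,.018)],
 cover_large=[circ(.046,.015),circ(.019,.037)]+lugs(.053,.010),
 cover_small=[circ(.038,.014),circ(.016,.036)]+lugs(.044,.010))
def prep(im):
    g=cv2.GaussianBlur(cv2.cvtColor(im["pixels"],cv2.COLOR_RGB2GRAY).astype(np.float32),(0,0),1.0)
    return im,cv2.Sobel(g,cv2.CV_32F,1,0),cv2.Sobel(g,cv2.CV_32F,0,1)
def score(p,name,ims,z0=0):
    c,s=np.cos(p[2]),np.sin(p[2]);R=np.array([[c,-s],[s,c]]);tot=0
    for P,N in M[name]:
        W=np.c_[P[:,:2]@R.T+p[:2],P[:,2]+z0]; W2=W.copy(); W2[:,:2]+=.002*N@R.T
        for im,gx,gy in ims:
            a=topix(im,W).astype(np.float32);b=topix(im,W2)-a;b/=np.linalg.norm(b,axis=1)[:,None]
            sx=cv2.remap(gx,a[:,:1],a[:,1:],1)[:,0];sy=cv2.remap(gy,a[:,:1],a[:,1:],1)[:,0]
            tot+=np.abs(sx*b[:,0]+sy*b[:,1]).mean()
    return -tot
def fit(name,xy,ims,yaws=np.arange(0,np.pi,.2),z0=0,rad=.012):
    if len(M[name])<3: yaws=[0]
    best=min(((score((xy[0]+dx,xy[1]+dy,y),name,ims,z0),(xy[0]+dx,xy[1]+dy,y))
      for dx in np.arange(-rad,rad+.001,.004) for dy in np.arange(-rad,rad+.001,.004) for y in yaws),key=lambda t:t[0])[1]
    s=np.array([[0,0,0],[.003,0,0],[0,.003,0],[0,0,.1]])
    return minimize(score,best,args=(name,ims,z0),method="Nelder-Mead",options=dict(initial_simplex=best+s,xatol=1e-5,fatol=1e-4))
E
cat > f1.py <<'E'
from fit import *
T=prep(get_image("top"));S=prep(get_image("side"))
px=dict(housing_large=(425,171),housing_small=(165,171),bearing_large=(148,237),bearing_small=(410,245),cover_large=(361,175),cover_small=(236,169),tape_roll=(293,190))
out=T[0]["pixels"].copy();o2=S[0]["pixels"].copy()
out=cv2.resize(out,None,fx=3,fy=3);o2=cv2.resize(o2,None,fx=3,fy=3)
for n,p in px.items():
    xy=toworld(T[0],p,.018)[0]
    for tag,ims in(("T",[T]),("S",[S]),("TS",[T,S])):
        r=fit(n,xy,ims); print(n,tag,np.round(r.x,4),round(-r.fun/len(ims)/len(M[n]),1))
    c,s=np.cos(r.x[2]),np.sin(r.x[2]);R=np.array([[c,-s],[s,c]])
    for P,N in M[n]:
        W=np.c_[P[:,:2]@R.T+r.x[:2],P[:,2]]
        for o,im in((out,T[0]),(o2,S[0])):
            for q in topix(im,W)*3+1: cv2.circle(o,tuple(int(v) for v in q),0,(255,0,0),-1)
cv2.imwrite("pics/fit.png",np.vstack([cv2.resize(out[430:780,340:1400],(795,262)),cv2.resize(o2[300:1000,600:1030],(430,338+362))[:, :].transpose(1,0,2)[:, :700] if 0 else cv2.resize(np.rot90(o2[300:1000,600:1030]),(795,330)) ])[:,:,::-1])
E
python3 f1.py
```

```text
housing_large T [ 0.4854 -0.3192  0.0075] 89.1
housing_large S [ 0.4857 -0.3176  0.1886] 93.2
housing_large TS [ 0.4893 -0.3153  0.1825] 83.6
housing_small T [0.4756 0.2499 2.3797] 103.2
housing_small S [0.4793 0.2555 2.2434] 69.3
housing_small TS [0.4803 0.2554 2.2194] 82.2
bearing_large T [ 0.3315  0.2885 -0.0256] 244.3
bearing_large S [ 0.3299  0.2911 -0.012 ] 176.4
bearing_large TS [0.331  0.289  0.0026] 198.7
bearing_small T [ 0.3236 -0.2887  0.0499] 198.9
bearing_small S [ 0.3223 -0.2857  0.1151] 150.1
bearing_small TS [ 0.3234 -0.2884  0.0937] 163.9
cover_large T [ 0.4782 -0.1766  2.7684] 84.4
cover_large S [ 0.475  -0.1767  2.6823] 84.2
cover_large TS [ 0.4767 -0.1781  2.6875] 81.8
cover_small T [0.4877 0.0979 3.0407] 97.2
cover_small S [0.4856 0.1005 3.0226] 83.8
cover_small TS [0.486  0.0993 3.0097] 85.9
tape_roll T [ 0.439  -0.0324  0.0549] 212.4
tape_roll S [ 0.4377 -0.0266  0.0751] 175.1
tape_roll TS [ 0.4386 -0.0307  0.0473] 160.9
```

View pics/fit.png

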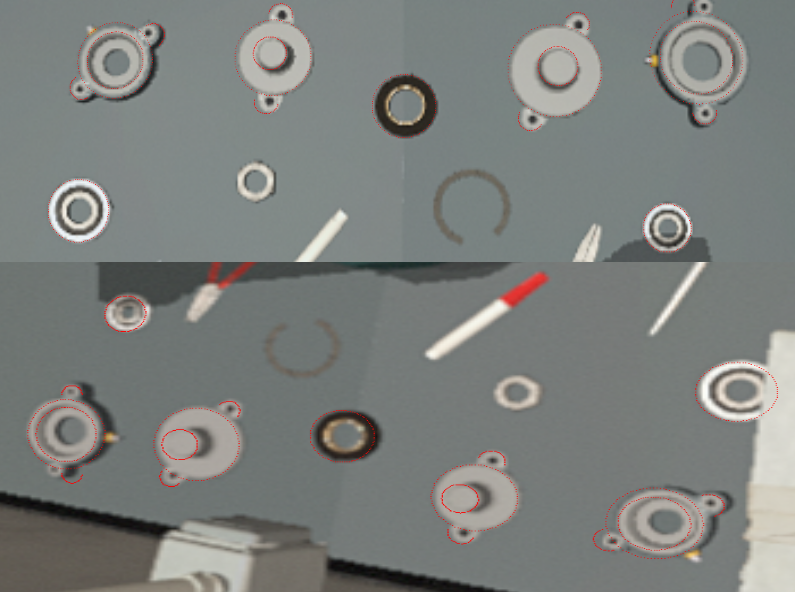

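```bash
cat > f2.py <<'E'
from fit import *
T=prep(get_image("top"));S=prep(get_image("side"))
tiles=[]
for n,xy,R,H,F,L in(("housing_large",(.487,-.317),.046,.028,.036,.053),("housing_small",(.478,.252),.038,.024,.0285,.044)):
    b=None
    for lz in(.012,.018,.024,.028):
        if lz>H: lz=H
        M[n]=[circ(R,H),circ(F,H)]+lugs(L,lz)
        rs=[fit(n,xy,i,rad=.008) for i in([T],[S],[T,S])]
        print(n,lz,[(np.round(r.x,4).tolist(),round(r.fun,0)) for r in rs])
        if b is None or rs[2].fun<b[0]: b=(rs[2].fun,rs,list(M[n]))
    for im,r in((T[0],b[1][2]),(S[0],b[1][2])):
        c0=topix(im,[[*r.x[:2],.02]])[0].astype(int);k=7
        o=cv2.resize(im["pixels"][c0[1]-28:c0[1]+28,c0[0]-28:c0[0]+28],None,fx=k,fy=k,interpolation=2)
        c,s=np.cos(r.x[2]),np.sin(r.x[2]);Rm=np.array([[c,-s],[s,c]])
        for P,N in b[2]:
            for q in (topix(im,np.c_[P[:,:2]@Rm.T+r.x[:2],P[:,2]])-c0+28.5)*k: cv2.circle(o,tuple(int(v) for v in q),1,(255,0,0),-1)
        tiles.append(o[48:-48] )
cv2.imwrite("pics/fit2.png",np.vstack([np.hstack(tiles[:2]),np.hstack(tiles[2:])])[:,:,::-1])
E
python3 f2.py
```

```text
housing_large 0.012 [([0.4868, -0.3223, 0.0006], np.float64(-352.0)), ([0.4849, -0.3164, 0.0189], np.float64(-412.0)), ([0.4851, -0.3171, 0.0495], np.float64(-715.0))]
housing_large 0.018 [([0.4857, -0.3196, 0.01], np.float64(-354.0)), ([0.4835, -0.3088, 0.0125], np.float64(-387.0)), ([0.4893, -0.3163, 0.1778], np.float64(-657.0))]
housing_large 0.024 [([0.485, -0.3173, 0.013], np.float64(-368.0)), ([0.4827, -0.3058, 0.0158], np.float64(-400.0)), ([0.4887, -0.3143, 0.1773], np.float64(-675.0))]
housing_large 0.028 [([0.4842, -0.3163, 0.0136], np.float64(-375.0)), ([0.4838, -0.3141, 2.9674], np.float64(-343.0)), ([0.4849, -0.3186, -0.0242], np.float64(-687.0))]
housing_small 0.012 [([0.4811, 0.2565, 2.2106], np.float64(-414.0)), ([0.4735, 0.2597, 2.1943], np.float64(-256.0)), ([0.4813, 0.2566, 2.2146], np.float64(-661.0))]
housing_small 0.018 [([0.4769, 0.2513, 2.2961], np.float64(-417.0)), ([0.4791, 0.2558, 2.2407], np.float64(-276.0)), ([0.4801, 0.2553, 2.2142], np.float64(-652.0))]
housing_small 0.024 [([0.4766, 0.2498, 2.2958], np.float64(-449.0)), ([0.476, 0.256, 2.1683], np.float64(-274.0)), ([0.4739, 0.2563, 2.2051], np.float64(-605.0))]
housing_small 0.024 [([0.4766, 0.2498, 2.2958], np.float64(-449.0)), ([0.476, 0.256, 2.1683], np.float64(-274.0)), ([0.4739, 0.2563, 2.2051], np.float64(-605.0))]
```

View pics/fit2.png

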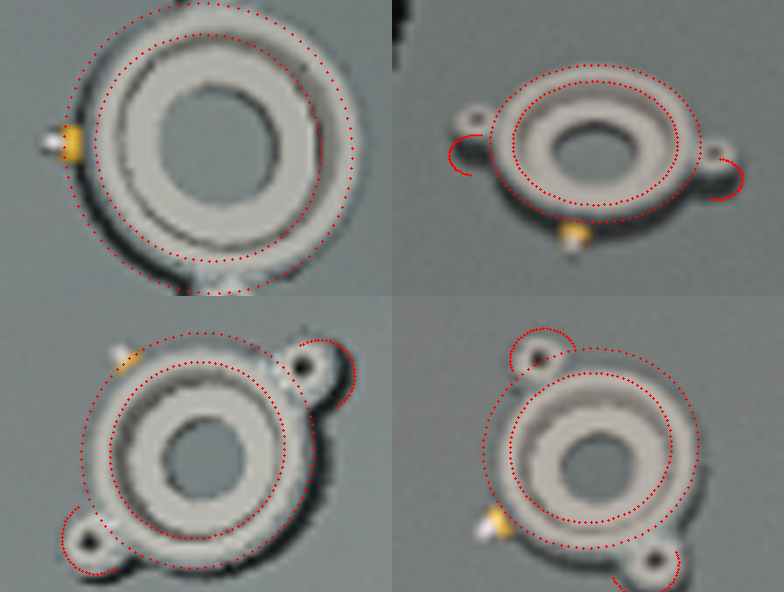

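Lugs sit flush with the housing top and the edges are rounded. I refit with the lugs at top height and free edge radii, using the lug arcs and outer rim only.

```bash
cat > f3.py <<'E'
from fit import *
T=prep(get_image("top"));S=prep(get_image("side"))
tiles=[]
for n,x0,R,H,F,L in(("housing_large",(.4842,-.3160,.0136),.046,.028,.036,.053),("housing_small",(.4766,.2498,2.296),.038,.024,.0285,.044)):
    for tag,ims in (("T",[T]),("S",[S]),("TS",[T,S])):
        b=None
        for dr in(0,.001,.002,.003):
          for lr in(0,.001,.002):
            M[n]=[circ(R-dr,H)]+[circ(.012-lr,H,(s*L,0),-1.6+(s<0)*np.pi,1.6+(s<0)*np.pi,30) for s in(1,-1)]
            r=fit(n,x0[:2],ims,yaws=x0[2]+np.arange(-.2,.21,.1),rad=.006)
            if b is None or r.fun<b[0].fun: b=(r,dr,lr,list(M[n]))
        r=b[0];print(n,tag,np.round(r.x,4),b[1:3],r.fun)
        if tag!="TS":
            im=ims[0][0]
            c0=topix(im,[[*r.x[:2],.02]])[0].astype(int);k=7
            o=cv2.resize(im["pixels"][c0[1]-28:c0[1]+28,c0[0]-28:c0[0]+28],None,fx=k,fy=k,interpolation=2)
            c,s=np.cos(r.x[2]),np.sin(r.x[2]);Rm=np.array([[c,-s],[s,c]])
            for P,N in b[3]+[circ(F,H)]:
                for q in (topix(im,np.c_[P[:,:2]@Rm.T+r.x[:2],P[:,2]])-c0+28.5)*k: cv2.circle(o,tuple(int(v) for v in q),1,(255,0,0),-1)
            tiles.append(o[48:-48] )
cv2.imwrite("pics/fit3.png",np.vstack([np.hstack(tiles[:2]),np.hstack(tiles[2:])])[:,:,::-1])
E
python3 f3.py
```

```text
housing_large T [ 0.4873 -0.3227 -0.0181] (0.003, 0.002) -410.4533734391984
housing_large S [ 0.4858 -0.3196 -0.0101] (0.002, 0.002) -336.44406813515053
housing_large TS [ 0.4872 -0.3221 -0.0182] (0.003, 0.002) -694.2183836690542
housing_small T [0.4795 0.2563 2.2712] (0.003, 0.002) -417.1992922580414
housing_small S [0.4781 0.2606 2.2656] (0.003, 0.002) -359.3446378290055
housing_small TS [0.4788 0.258  2.2544] (0.003, 0.002) -653.7571453155333
```

View pics/fit3.png

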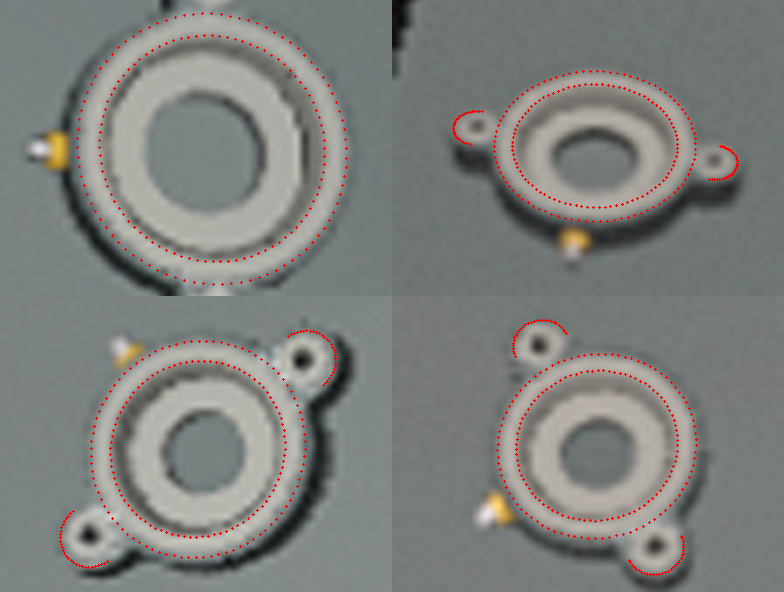

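```bash
python3 - <<'E'
from h import *
from scipy.spatial.transform import Rotation as Ro
s=get_state();q=s["ee_rot"];R=Ro.from_quat(np.r_[q[1:],q[0]]).as_matrix();print(R.round(3),tips_ahead if not callable(tips_ahead) else tips_ahead(),s["position"],s["clock"])
E
```

```text
[[ 0.349 -0.937  0.   ]
 [-0.937 -0.349 -0.   ]
 [ 0.     0.    -1.   ]] 0.011 [ 0.20083721 -0.53880839  0.24235995] 1.1
```

Emit:
play_rows:
  series:
    - {"fingers": -1,"dx": 35,"dy": 10,"dz": 0,"turn": 0}
    - {"fingers": -1,"dx": 35,"dy": 22,"dz": -10,"turn": 0}
  squeeze: 40

```text
clock: 1.27
position: [0.2667, -0.5122, 0.2339]
ee_rot: [0.004, 0.818, -0.574, 0.001]
contact_force: [-0.0, -0.8, 0.3]
width: 0.0851
```

Emit:
play_rows:
  series:
    - {"fingers": 0,"dx": 10,"dy": 38,"dz": -10}
    - {"fingers": 0,"dx": 10,"dy": 38,"dz": -15}
    - {"fingers": 0,"dx": 10,"dy": 38,"dz": -15}
    - {"fingers": 0,"dx": 10,"dy": 38,"dz": -15}
    - {"fingers": 0,"dx": 10,"dy": 38,"dz": -15}
    - {"fingers": 0,"dx": 5,"dy": 33,"dz": -15}
    - {"fingers": 0,"dx": 2,"dy": 6,"dz": -10}
    - {"fingers": 0}

```text
invalid input at $.series[0]: expected keys fingers, dx, dy, dz, turn
```

```bash
python3 - <<'E'
import rig
from h import *
print(type(rig.tips_ahead),tips_ahead() if callable(tips_ahead) else tips_ahead, get_state()["width"],get_state()["position"])
tl=[]
for c in("top","side"):
    im=get_image(c);p=topix(im,[get_state()["position"]])[0].astype(int);print(p)
    q=topix(im,[get_state()["position"]-[0,0,.011]])[0]
    tl.append(cv2.resize(im["pixels"][p[1]-40:p[1]+40,p[0]-40:p[0]+40],None,fx=5,fy=5,interpolation=2))
    cv2.circle(tl[-1],(200,200),2,(255,0,0),-1);cv2.circle(tl[-1],tuple(int(v) for v in (q-p+40.5)*5),2,(0,255,0),-1)
cv2.imwrite("pics/g1.png",np.hstack(tl)[:,:,::-1])
E
```

```text
<class 'float'> 0.011 0.08507056524856357 [ 0.26671322 -0.51222598  0.23393682]
[558 271]
[353  34]Traceback (most recent call last):
  File "<stdin>", line 8, in <module>
cv2.error: OpenCV(4.12.0) /io/opencv/modules/imgproc/src/resize.cpp:4208: error: (-215:Assertion failed) !ssize.empty() in function 'resize'
```

Emit:
play_rows:
  series:
    - {"fingers": -1,"dx": 10,"dy": 38,"dz": -10,"turn": 0}
    - {"fingers": -1,"dx": 10,"dy": 38,"dz": -15,"turn": 0}
    - {"fingers": -1,"dx": 10,"dy": 38,"dz": -15,"turn": 0}
    - {"fingers": -1,"dx": 10,"dy": 38,"dz": -20,"turn": 0}
    - {"fingers": -1,"dx": 10,"dy": 38,"dz": -25,"turn": 0}
    - {"fingers": -1,"dx": 6,"dy": 33,"dz": -25,"turn": 0}
    - {"fingers": -1,"dx": 2,"dy": 8,"dz": -25,"turn": 0}
    - {"fingers": -1,"dx": 0,"dy": 0,"dz": -5,"turn": 0}

```text
clock: 2.03
position: [0.3244, -0.2803, 0.0948]
ee_rot: [0.005, 0.821, -0.571, 0.003]
contact_force: [-0.9, 0.8, -0.3]
width: 0.0857
```

```bash
cat > look.py <<'E'
from h import *
import sys
s=get_state();P=s["position"];print(P.round(4),s["width"].round(4),s["contact_force"].round(1),s["clock"])
tl=[]
for c in("top","side"):
    im=get_image(c);p=topix(im,[P])[0].astype(int);print(c,p)
    a=cv2.copyMakeBorder(im["pixels"],60,60,60,60,0)
    o=cv2.resize(a[p[1]+20:p[1]+100,p[0]+20:p[0]+100],None,fx=5,fy=5,interpolation=2)
    for dz,col in((0,(255,0,0)),(-.011,(0,255,0))):
        q=(topix(im,[P+[0,0,dz]])[0]-p+40.5)*5; cv2.circle(o,tuple(int(v) for v in q),3,col,-1)
    tl.append(o)
cv2.imwrite(f"pics/{sys.argv[1]}.png",np.hstack(tl)[:,:,::-1])
E
python3 look.py g1
```

```text
Traceback (most recent call last):
  File "look.py", line 3, in <module>
    s=get_state();P=s["position"];print(P.round(4),s["width"].round(4),s["contact_force"].round(1),s["clock"])
                                                   ^^^^^^^^^^^^^^^^
AttributeError: 'float' object has no attribute 'round'
```

```bash
sed -i 's/s\["width"\].round(4)/round(s["width"],4)/' look.py; python3 look.py g1
```

```text
[ 0.3244 -0.2803  0.0948] 0.0857 [-0.9  0.8 -0.3] 2.0333
top [415 243]
side [321 120]
```

View pics/g1.png

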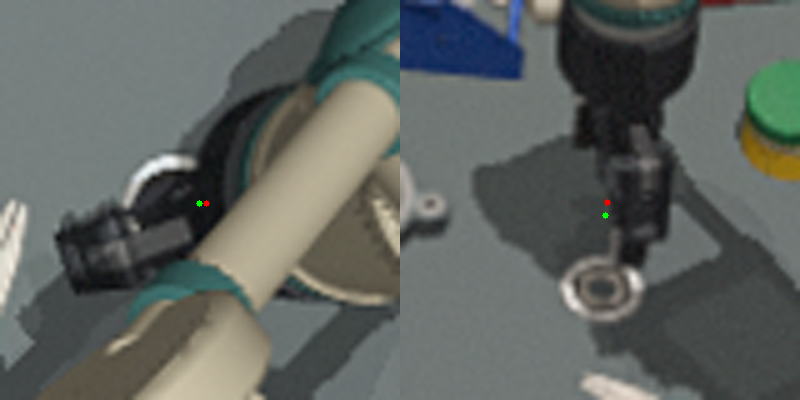

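```bash
python3 - <<'E'
from h import *
P=get_state()["position"];im=get_image("side")
for k in(.0425,.05):
  for dz in(.01,.005,0,-.005,-.011,-.02): print(k,dz,(topix(im,[P+[-.349*k,.937*k,dz]])[0]-[321,120]+40)*5)
E
```

```text
0.0425 0.01 [222.23780435 236.98380766]
0.0425 0.005 [221.49515466 242.83114423]
0.0425 0 [220.75639959 248.64594595]
0.0425 -0.005 [220.02151209 254.42845907]
0.0425 -0.011 [219.14471446 261.32519738]
0.0425 -0.02 [217.83978739 271.5846971 ]
0.05 0.01 [225.32735378 246.92890942]
0.05 0.005 [224.57329821 252.7654567 ]
0.05 0 [223.82321445 258.56939424]
0.05 -0.005 [223.07707474 264.34097023]
0.05 -0.011 [222.18687445 271.22449038]
0.05 -0.02 [220.86204536 281.46397803]
```

Emit:
play_rows:
  series:
    - {"fingers": -0.1,"dx": -38,"dy": 0,"dz": -20,"turn": 0}
    - {"fingers": -0.1,"dx": -38,"dy": 0,"dz": -25,"turn": 0}
    - {"fingers": -0.1,"dx": 0,"dy": 0,"dz": -15,"turn": 0}
    - {"fingers": -0.1,"dx": 0,"dy": 0,"dz": -8,"turn": 0}
    - {"fingers": -0.1,"dx": 0,"dy": 0,"dz": -3,"turn": 0}
    - {"fingers": -0.1,"dx": 0,"dy": 0,"dz": -3,"turn": 0}
    - {"fingers": -0.1,"dx": 0,"dy": 0,"dz": -3,"turn": 0}

```text
clock: 2.77
position: [0.2563, -0.3097, 0.0303]
ee_rot: [0.014, 0.818, -0.574, 0.024]
contact_force: [-0.6, -0.6, 0.1]
width: 0.0472
```

```bash
python3 - <<'E'
from h import *
s=get_state();print(s["qpos"].round(3),s["qd"].round(3),s["position"],s["ee_rot"].round(3))
E
```

```text
[-1.048  0.25   2.203 -0.01   0.632  0.184] [-0.016  0.068  0.006 -0.004 -0.12   0.   ] [ 0.25631127 -0.30969725  0.03026345] [ 0.014  0.818 -0.574  0.024]
```

Emit:
play_rows:
  series:
    - {"fingers": -0.1,"dx": 0,"dy": 0,"dz": 0,"turn": 0}
    - {"fingers": -0.1,"dx": 0,"dy": 0,"dz": 0,"turn": 0}

```text
clock: 2.93
position: [0.2576, -0.3125, 0.0313]
ee_rot: [0.015, 0.818, -0.574, 0.026]
contact_force: [0.3, 0.0, -0.3]
width: 0.0467
```

Emit:
play_rows:
  series:
    - {"fingers": -0.1,"dx": 0,"dy": 0,"dz": -6,"turn": 0}
    - {"fingers": -0.1,"dx": 0,"dy": 0,"dz": -6,"turn": 0}
    - {"fingers": -0.1,"dx": 0,"dy": 0,"dz": -3,"turn": 0}
    - {"fingers": -0.1,"dx": 0,"dy": 0,"dz": -3,"turn": 0}
    - {"fingers": -0.1,"dx": 0,"dy": 0,"dz": -2,"turn": 0}
    - {"fingers": -0.1,"dx": 0,"dy": 0,"dz": -2,"turn": 0}

```text
clock: 3.43
position: [0.2596, -0.3138, 0.0097]
ee_rot: [0.016, 0.819, -0.573, 0.028]
contact_force: [-5.3, 7.0, 57.4]
width: 0.0468
```

Emit:
play_rows:
  series:
    - {"fingers": -0.46,"dx": 0,"dy": 0,"dz": 4,"turn": 0}
    - {"fingers": -0.46,"dx": 0,"dy": 0,"dz": 4,"turn": 0}
    - {"fingers": -0.46,"dx": 0,"dy": 0,"dz": 0,"turn": 0}
    - {"fingers": -0.46,"dx": 0,"dy": 0,"dz": -3,"turn": 0}
    - {"fingers": -0.46,"dx": 0,"dy": 0,"dz": -3,"turn": 0}
    - {"fingers": -0.46,"dx": 0,"dy": 0,"dz": -2,"turn": 0}
    - {"fingers": -0.46,"dx": 0,"dy": 0,"dz": -2,"turn": 0}
    - {"fingers": -0.46,"dx": 0,"dy": 0,"dz": -2,"turn": 0}

```text
clock: 4.1
position: [0.26, -0.314, 0.0069]
ee_rot: [0.016, 0.819, -0.573, 0.028]
contact_force: [-5.6, 8.8, 73.0]
width: 0.0624
```

Emit:
play_rows:
  series:
    - {"fingers": -1,"dx": 0,"dy": 0,"dz": 20,"turn": 0}
    - {"fingers": -1,"dx": 0,"dy": 0,"dz": 20,"turn": 0}
    - {"fingers": -1,"dx": 10,"dy": 4,"dz": 10,"turn": 0}
    - {"fingers": -1,"dx": 15,"dy": 6,"dz": 0,"turn": 0}
    - {"fingers": -1,"dx": 15,"dy": 6,"dz": 0,"turn": 0}
    - {"fingers": -1,"dx": 15,"dy": 6,"dz": 0,"turn": 0}
    - {"fingers": -1,"dx": 8,"dy": 4,"dz": 0,"turn": 0}
    - {"fingers": -1,"dx": 0,"dy": 0,"dz": 0,"turn": 0}
    - {"fingers": -1,"dx": 0,"dy": 0,"dz": 0,"turn": 0}

```text
clock: 4.85
position: [0.3248, -0.2866, 0.0577]
ee_rot: [0.016, 0.818, -0.574, 0.027]
contact_force: [1.2, 0.2, -0.2]
width: 0.0856
```

```bash
cat > st.py <<'E'
from h import *
from scipy.spatial.transform import Rotation as Ro
s=get_state();q=s["ee_rot"];R=Ro.from_quat(np.r_[q[1:],q[0]]).as_matrix()
print("pos",s["position"].round(4),"zaxis",R[:,2].round(3),"yaw",round(np.arctan2(R[1,0],R[0,0]),3),"q",s["qpos"].round(2),"w",round(s["width"],4),"F",s["contact_force"].round(1),"t",round(s["clock"],2))
E
python3 st.py
```

```text
pos [ 0.3248 -0.2866  0.0577] zaxis [ 0.026 -0.057 -0.998] yaw -1.223 q [-0.87  0.24  2.11 -0.02  0.73  0.37] w 0.0856 F [ 1.2  0.2 -0.2] t 4.85
```

Emit:
play_rows:
  series:
    - {"fingers": -1,"dx": 28,"dy": -25,"dz": 18,"turn": 0}
    - {"fingers": -1,"dx": 28,"dy": -25,"dz": 18,"turn": 0}
    - {"fingers": -1,"dx": 0,"dy": 0,"dz": 0,"turn": 0}
    - {"fingers": -1,"dx": 0,"dy": 0,"dz": 0,"turn": 0}

```text
clock: 5.18
position: [0.3733, -0.3304, 0.0893]
ee_rot: [0.014, 0.819, -0.574, 0.016]
contact_force: [-0.6, 1.6, -0.6]
width: 0.0857
```

```bash
python3 st.py
```

```text
pos [ 0.3733 -0.3304  0.0893] zaxis [ 0.011 -0.041 -0.999] yaw -1.223 q [-0.85  0.29  1.92 -0.02  0.9   0.39] w 0.0857 F [-0.6  1.6 -0.6] t 5.18
```

Emit:
play_rows:
  series:
    - {"fingers": -1,"dx": 28,"dy": -25,"dz": 18,"turn": 0}
    - {"fingers": -1,"dx": 0,"dy": 0,"dz": 0,"turn": 0}
    - {"fingers": -1,"dx": -10,"dy": 8,"dz": 0,"turn": 0}
    - {"fingers": -1,"dx": -10,"dy": 8,"dz": 0,"turn": 0}
    - {"fingers": -1,"dx": -10,"dy": 8,"dz": 0,"turn": 0}
    - {"fingers": -1,"dx": 28,"dy": -25,"dz": 18,"turn": 0}
    - {"fingers": -1,"dx": 0,"dy": 0,"dz": 0,"turn": 0}

```text
clock: 5.77
position: [0.3769, -0.3385, 0.112]
ee_rot: [0.009, 0.818, -0.576, -0.005]
contact_force: [2.8, -2.4, 1.5]
width: 0.0851
```

```bash
python3 st.py
```

```text
pos [ 0.3769 -0.3385  0.112 ] zaxis [-0.019 -0.01  -1.   ] yaw -1.227 q [-0.85  0.29  1.84 -0.02  1.02  0.38] w 0.0851 F [ 2.8 -2.4  1.5] t 5.77
```

Emit:
play_rows:
  series:
    - {"fingers": -1,"dx": -8,"dy": 7.5,"dz": -10,"turn": 0}
    - {"fingers": -1,"dx": -8,"dy": 7.5,"dz": -10,"turn": 0}
    - {"fingers": -1,"dx": -8,"dy": 7.5,"dz": -10,"turn": 0}
    - {"fingers": -1,"dx": -8,"dy": 7.5,"dz": -10,"turn": 0}
    - {"fingers": -1,"dx": -8,"dy": 7.5,"dz": -10,"turn": 0}
    - {"fingers": -1,"dx": -8,"dy": 7.5,"dz": -8,"turn": 0}
    - {"fingers": -1,"dx": -5,"dy": 5,"dz": -4,"turn": 0}
    - {"fingers": -1,"dx": 0,"dy": 0,"dz": 0,"turn": 0}

```text
clock: 6.43
position: [0.3039, -0.2728, 0.0428]
ee_rot: [0.007, 0.816, -0.577, -0.015]
contact_force: [-0.2, 0.1, -0.3]
width: 0.0856
```

```bash
python3 st.py
```

```text
pos [ 0.3039 -0.2728  0.0428] zaxis [-0.033  0.006 -0.999] yaw -1.231 q [-0.88  0.27  2.12 -0.03  0.78  0.37] w 0.0856 F [-0.2  0.1 -0.3] t 6.43
```

Emit:
play_rows:
  series:
    - {"fingers": -1,"dx": 8,"dy": -7,"dz": 0,"turn": 0}
    - {"fingers": -1,"dx": 6,"dy": -5,"dz": 0,"turn": 0}
    - {"fingers": -1,"dx": 4,"dy": -3,"dz": 0,"turn": 0}
    - {"fingers": -1,"dx": 0,"dy": 0,"dz": 0,"turn": 0}
    - {"fingers": -1,"dx": 0,"dy": 0,"dz": 0,"turn": 0}

```text
clock: 6.85
position: [0.3229, -0.2899, 0.0435]
ee_rot: [0.008, 0.816, -0.578, -0.014]
contact_force: [0.3, 0.5, -0.3]
width: 0.0858
```

```bash
python3 st.py
```

```text
pos [ 0.3229 -0.2899  0.0435] zaxis [-0.032  0.004 -0.999] yaw -1.233 q [-0.87  0.3   2.06 -0.03  0.8   0.38] w 0.0858 F [ 0.3  0.5 -0.3] t 6.85
```

Emit:
play_rows:
  series:
    - {"fingers": -1,"dx": 0,"dy": 0,"dz": -8,"turn": 0}
    - {"fingers": -1,"dx": 0,"dy": 0,"dz": -7,"turn": 0}
    - {"fingers": -1,"dx": 0,"dy": 0,"dz": -5,"turn": 0}
    - {"fingers": -1,"dx": 0,"dy": 0,"dz": -2,"turn": 0}
    - {"fingers": -1,"dx": 0,"dy": 0,"dz": 0,"turn": 0}

```text
clock: 7.27
position: [0.3239, -0.2907, 0.0192]
ee_rot: [0.008, 0.816, -0.578, -0.014]
contact_force: [-0.5, 0.1, -0.1]
width: 0.0852
```

```bash
python3 st.py
```

```text
pos [ 0.3239 -0.2907  0.0192] zaxis [-0.031  0.003 -1.   ] yaw -1.232 q [-0.87  0.34  2.09 -0.03  0.73  0.38] w 0.0852 F [-0.5  0.1 -0.1] t 7.27
```

Raise 2 mm and close.

Emit:
play_rows:
  series:
    - {"fingers": -0.5,"dx": 0,"dy": 2,"dz": 2,"turn": 0}
    - {"fingers": 1,"dx": 0,"dy": 0,"dz": 0,"turn": 0}
    - {"fingers": 1,"dx": 0,"dy": 0,"dz": 0,"turn": 0}
    - {"fingers": 1,"dx": 0,"dy": 0,"dz": 0,"turn": 0}
    - {"fingers": 1,"dx": 0,"dy": 0,"dz": 0,"turn": 0}
    - {"fingers": 1,"dx": 0,"dy": 0,"dz": 0,"turn": 0}
    - {"fingers": 1,"dx": 0,"dy": 0,"dz": 0,"turn": 0}
    - {"fingers": 1,"dx": 0,"dy": 0,"dz": 0,"turn": 0}
  squeeze: 50

```text
clock: 7.93
position: [0.3235, -0.2881, 0.022]
ee_rot: [0.008, 0.816, -0.578, -0.014]
contact_force: [0.5, -0.5, -2.5]
width: 0.0419
```

```bash
python3 st.py
```

```text
pos [ 0.3235 -0.2881  0.022 ] zaxis [-0.031  0.003 -1.   ] yaw -1.232 q [-0.87  0.33  2.09 -0.03  0.74  0.39] w 0.0419 F [ 0.5 -0.5 -2.5] t 7.93
```

```bash
python3 look.py g2;python3 st.py
```

```text
[ 0.3235 -0.2881  0.022 ] 0.0419 [ 0.5 -0.5 -2.5] 7.9333
top [410 244]
side [320 134]
pos [ 0.3235 -0.288   0.0219] zaxis [-0.031  0.003 -1.   ] yaw -1.232 q [-0.87  0.33  2.09 -0.03  0.74  0.39] w 0.0418 F [ 0.1  0.6 -1. ] t 8.03
```

View pics/g2.png

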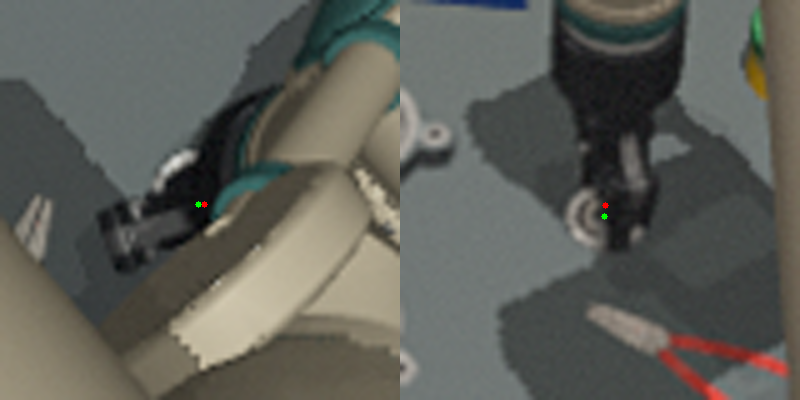

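Emit:
play_rows:
  series:
    - {"fingers": -1,"dx": 0,"dy": 0,"dz": 0,"turn": 0}
    - {"fingers": -1,"dx": 0,"dy": 0,"dz": 0,"turn": 0}
    - {"fingers": -1,"dx": 0,"dy": 0,"dz": 5,"turn": 0}
    - {"fingers": -1,"dx": 0,"dy": 0,"dz": 10,"turn": 0}
    - {"fingers": -1,"dx": 0,"dy": 0,"dz": 20,"turn": 0}
    - {"fingers": -1,"dx": 0,"dy": 0,"dz": 20,"turn": 0}
    - {"fingers": -1,"dx": 15,"dy": -13,"dz": 20,"turn": 0}
    - {"fingers": -1,"dx": 20,"dy": -18,"dz": 20,"turn": 0}
    - {"fingers": -1,"dx": 20,"dy": -18,"dz": 0,"turn": 0}
    - {"fingers": -1,"dx": 20,"dy": -18,"dz": 0,"turn": 0}
    - {"fingers": -1,"dx": 15,"dy": -18,"dz": 0,"turn": 0}
    - {"fingers": -1,"dx": 0,"dy": 0,"dz": 0,"turn": 0}

```text
clock: 9.03
position: [0.4151, -0.3737, 0.1264]
ee_rot: [0.008, 0.816, -0.577, -0.013]
contact_force: [0.8, -1.6, 0.6]
width: 0.0854
```

```bash
python3 st.py; cat > fb.py <<'E'
from fit import *
import sys
n=sys.argv[1];xy=(float(sys.argv[2]),float(sys.argv[3]))
tl=[]
for c in("top","side"):
    I=prep(get_image(c));r=fit(n,xy,[I],rad=.02);print(c,np.round(r.x,4),r.fun)
    im=I[0];p=topix(im,[[*xy,.01]])[0].astype(int);a=cv2.copyMakeBorder(im["pixels"],60,60,60,60,0)
    o=cv2.resize(a[p[1]+20:p[1]+100,p[0]+20:p[0]+100],None,fx=5,fy=5,interpolation=2)
    cc,s=np.cos(r.x[2]),np.sin(r.x[2]);Rm=np.array([[cc,-s],[s,cc]])
    for P,N in M[n]:
        for q in (topix(im,np.c_[P[:,:2]@Rm.T+r.x[:2],P[:,2]])-p+40.5)*5: cv2.circle(o,tuple(int(v) for v in q),1,(255,0,0),-1)
    tl.append(o)
cv2.imwrite(f"pics/{sys.argv[4]}.png",np.hstack(tl)[:,:,::-1])
E
python3 fb.py bearing_small .3235 -.288 g3
```

```text
pos [ 0.4151 -0.3737  0.1264] zaxis [-0.031  0.003 -1.   ] yaw -1.232 q [-0.84  0.35  1.7  -0.02  1.11  0.4 ] w 0.0854 F [ 0.8 -1.6  0.6] t 9.03
top [ 0.324  -0.2895  0.153 ] -182.39404209552077
side [ 0.3227 -0.2863  0.0949] -146.19564092030373
```

View pics/g3.png

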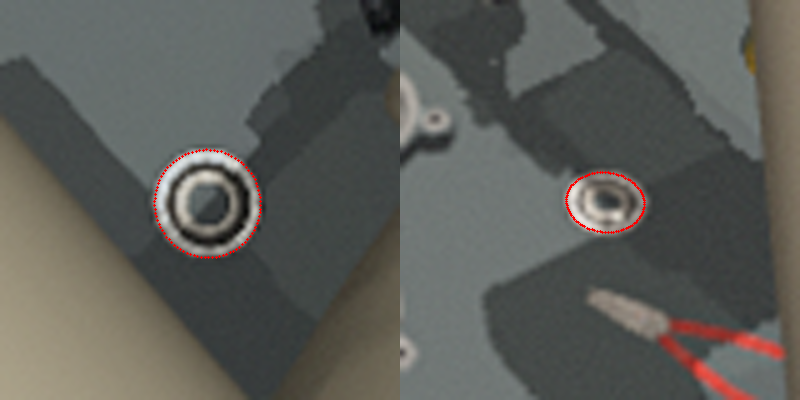

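Emit:
play_rows:
  series:
    - {"fingers": -1,"dx": -11,"dy": 10,"dz": -10,"turn": 0}
    - {"fingers": -1,"dx": -11,"dy": 10,"dz": -10,"turn": 0}
    - {"fingers": -1,"dx": -11,"dy": 10,"dz": -10,"turn": 0}
    - {"fingers": -1,"dx": -11,"dy": 10,"dz": -10,"turn": 0}
    - {"fingers": -1,"dx": -11,"dy": 10,"dz": -10,"turn": 0}
    - {"fingers": -1,"dx": -10,"dy": 10,"dz": -6,"turn": 0}
    - {"fingers": -1,"dx": -6,"dy": 6,"dz": -4,"turn": 0}
    - {"fingers": -1,"dx": -3,"dy": 3,"dz": 0,"turn": 0}
    - {"fingers": -1,"dx": 0,"dy": 0,"dz": 0,"turn": 0}
    - {"fingers": -1,"dx": 0,"dy": 0,"dz": 0,"turn": 0}

```text
clock: 9.97
position: [0.3227, -0.2837, 0.0633]
ee_rot: [0.005, 0.816, -0.577, -0.026]
contact_force: [0.2, -0.6, -0.5]
width: 0.085
```

```bash
python3 st.py
```

```text
pos [ 0.3227 -0.2837  0.0633] zaxis [-0.047  0.022 -0.999] yaw -1.232 q [-0.87  0.27  2.03 -0.03  0.88  0.38] w 0.085 F [ 0.2 -0.6 -0.5] t 9.97
```

Emit:
play_rows:
  series:
    - {"fingers": -1,"dx": -28,"dy": 25,"dz": -18,"turn": 0}
    - {"fingers": -1,"dx": 0,"dy": 0,"dz": 0,"turn": 0}
    - {"fingers": -1,"dx": 0,"dy": 0,"dz": 0,"turn": 0}

```text
clock: 10.22
position: [0.2912, -0.2544, 0.044]
ee_rot: [0.004, 0.816, -0.577, -0.028]
contact_force: [1.5, -1.4, 0.7]
width: 0.0851
```

```bash
python3 st.py
```

```text
pos [ 0.2912 -0.2544  0.044 ] zaxis [-0.051  0.027 -0.998] yaw -1.232 q [-0.88  0.25  2.14 -0.03  0.8   0.37] w 0.0851 F [ 1.5 -1.4  0.7] t 10.22
```

Emit:
play_rows:
  series:
    - {"fingers": -1,"dx": 8,"dy": -7,"dz": 8,"turn": 0}
    - {"fingers": -1,"dx": 12,"dy": -11,"dz": 12,"turn": 0}
    - {"fingers": -1,"dx": 14,"dy": -13,"dz": 14,"turn": 0}
    - {"fingers": -1,"dx": 14,"dy": -13,"dz": 14,"turn": 0}
    - {"fingers": -1,"dx": 12,"dy": -11,"dz": 10,"turn": 0}
    - {"fingers": -1,"dx": 6,"dy": -5,"dz": 5,"turn": 0}
    - {"fingers": -1,"dx": 0,"dy": 0,"dz": 0,"turn": 0}
    - {"fingers": -1,"dx": -31,"dy": 28,"dz": -25,"turn": 0}
    - {"fingers": -1,"dx": -31,"dy": 28,"dz": -25,"turn": 0}
    - {"fingers": -1,"dx": 0,"dy": 0,"dz": 0,"turn": 0}
    - {"fingers": -1,"dx": 0,"dy": 0,"dz": 0,"turn": 0}

```text
clock: 11.13
position: [0.3018, -0.2638, 0.0649]
ee_rot: [0.004, 0.816, -0.577, -0.026]
contact_force: [0.1, -1.2, 1.5]
width: 0.0855
```

```bash
python3 st.py
```

```text
pos [ 0.3018 -0.2638  0.0649] zaxis [-0.047  0.023 -0.999] yaw -1.231 q [-0.87  0.23  2.09 -0.03  0.87  0.38] w 0.0855 F [ 0.1 -1.2  1.5] t 11.13
```

Emit:
play_rows:
  series:
    - {"fingers": -1,"dx": 8,"dy": -7,"dz": 8,"turn": 0}
    - {"fingers": -1,"dx": 10,"dy": -9,"dz": 12,"turn": 0}
    - {"fingers": -1,"dx": 10,"dy": -9,"dz": 12,"turn": 0}
    - {"fingers": -1,"dx": 5,"dy": -5,"dz": 6,"turn": 0}
    - {"fingers": -1,"dx": 0,"dy": 0,"dz": 0,"turn": 0}
    - {"fingers": -1,"dx": 0,"dy": 0,"dz": 0,"turn": 0}
    - {"fingers": -1,"dx": -35,"dy": 0,"dz": -20,"turn": 0}
    - {"fingers": -1,"dx": -35,"dy": 0,"dz": -22,"turn": 0}
    - {"fingers": -1,"dx": 0,"dy": 0,"dz": -12,"turn": 0}
    - {"fingers": -1,"dx": 0,"dy": 0,"dz": -6,"turn": 0}
    - {"fingers": -1,"dx": 0,"dy": 0,"dz": -3,"turn": 0}
    - {"fingers": -1,"dx": 0,"dy": 0,"dz": 0,"turn": 0}
    - {"fingers": -1,"dx": 0,"dy": 0,"dz": 0,"turn": 0}

```text
clock: 12.22
position: [0.2639, -0.2927, 0.0405]
ee_rot: [0.003, 0.817, -0.576, -0.028]
contact_force: [-0.4, 0.6, 0.9]
width: 0.0856
```

```bash
python3 st.py
```

```text
pos [ 0.2639 -0.2927  0.0405] zaxis [-0.049  0.028 -0.998] yaw -1.229 q [-0.99  0.27  2.13 -0.04  0.79  0.26] w 0.0856 F [-0.4  0.6  0.9] t 12.22
```

Emit:
play_rows:
  series:
    - {"fingers": -1,"dx": 11,"dy": -10,"dz": 10,"turn": 0}
    - {"fingers": -1,"dx": 11,"dy": -10,"dz": 10,"turn": 0}
    - {"fingers": -1,"dx": 11,"dy": -10,"dz": 10,"turn": 0}
    - {"fingers": -1,"dx": 11,"dy": -10,"dz": 10,"turn": 0}
    - {"fingers": -1,"dx": 11,"dy": -10,"dz": 10,"turn": 0}
    - {"fingers": -1,"dx": 10,"dy": -10,"dz": 6,"turn": 0}
    - {"fingers": -1,"dx": 6,"dy": -6,"dz": 4,"turn": 0}
    - {"fingers": -1,"dx": 3,"dy": -3,"dz": 0,"turn": 0}
    - {"fingers": -1,"dx": 0,"dy": 0,"dz": 0,"turn": 0}

```text
clock: 12.97
position: [0.3489, -0.3656, 0.1091]
ee_rot: [0.004, 0.82, -0.572, -0.023]
contact_force: [0.3, 0.5, -0.6]
width: 0.0851
```

```bash
python3 st.py
```

```text
pos [ 0.3489 -0.3656  0.1091] zaxis [-0.042  0.02  -0.999] yaw -1.22 q [-0.93  0.31  1.82 -0.03  1.05  0.3 ] w 0.0851 F [ 0.3  0.5 -0.6] t 12.97
```

Emit:
play_rows:
  series:
    - {"fingers": -1,"dx": 20,"dy": -20,"dz": 10,"turn": 0}
    - {"fingers": -1,"dx": 20,"dy": -20,"dz": 10,"turn": 0}
    - {"fingers": -1,"dx": 20,"dy": -20,"dz": 10,"turn": 0}
    - {"fingers": -1,"dx": 14,"dy": -14,"dz": 5,"turn": 0}
    - {"fingers": -1,"dx": 8,"dy": -8,"dz": 0,"turn": 0}
    - {"fingers": -1,"dx": 4,"dy": -4,"dz": 0,"turn": 0}
    - {"fingers": -1,"dx": 1,"dy": -1,"dz": 0,"turn": 0}
    - {"fingers": -1,"dx": 0,"dy": 0,"dz": 0,"turn": 0}

```text
clock: 13.63
position: [0.4357, -0.4473, 0.143]
ee_rot: [0.002, 0.821, -0.571, -0.03]
contact_force: [0.8, -0.4, 0.2]
width: 0.0853
```

```bash
python3 st.py
```

```text
pos [ 0.4357 -0.4473  0.143 ] zaxis [-0.051  0.031 -0.998] yaw -1.216 q [-0.9   0.44  1.5  -0.02  1.25  0.32] w 0.0853 F [ 0.8 -0.4  0.2] t 13.63
```

Emit:
play_rows:
  series:
    - {"fingers": -1,"dx": 0,"dy": 0,"dz": 0,"turn": 0.12}
    - {"fingers": -1,"dx": 0,"dy": 0,"dz": 0,"turn": 0.12}
    - {"fingers": -1,"dx": 0,"dy": 0,"dz": 0,"turn": 0.12}
    - {"fingers": -1,"dx": 0,"dy": 0,"dz": 0,"turn": 0.12}
    - {"fingers": -1,"dx": 0,"dy": 0,"dz": 0,"turn": 0.12}
    - {"fingers": -1,"dx": 0,"dy": 0,"dz": 0,"turn": 0.12}
    - {"fingers": -1,"dx": 0,"dy": 0,"dz": 0,"turn": 0.12}
    - {"fingers": -1,"dx": 0,"dy": 0,"dz": 0,"turn": 0.12}
    - {"fingers": -1,"dx": 0,"dy": 0,"dz": 0,"turn": 0.12}
    - {"fingers": -1,"dx": 0,"dy": 0,"dz": 0,"turn": 0.12}
    - {"fingers": -1,"dx": 0,"dy": 0,"dz": 0,"turn": 0.12}
    - {"fingers": -1,"dx": 0,"dy": 0,"dz": 0,"turn": 0.12}
    - {"fingers": -1,"dx": 0,"dy": 0,"dz": 0,"turn": 0.12}
    - {"fingers": -1,"dx": 0,"dy": 0,"dz": 0,"turn": 0.12}
    - {"fingers": -1,"dx": 0,"dy": 0,"dz": 0,"turn": 0.12}
    - {"fingers": -1,"dx": 0,"dy": 0,"dz": 0,"turn": 0.12}
    - {"fingers": -1,"dx": 0,"dy": 0,"dz": 0,"turn": 0.12}
    - {"fingers": -1,"dx": 0,"dy": 0,"dz": 0,"turn": 0.12}
    - {"fingers": -1,"dx": 0,"dy": 0,"dz": 0,"turn": 0}

```text
clock: 15.22
position: [0.4118, -0.4198, 0.1359]
ee_rot: [0.022, 0.868, 0.495, -0.028]
contact_force: [0.0, -0.2, -0.1]
width: 0.0853
```

```bash
python3 st.py
```

```text
pos [ 0.4118 -0.4198  0.1359] zaxis [-0.027 -0.065 -0.998] yaw 1.035 q [-0.88  0.36  1.66 -0.07  1.09 -1.88] w 0.0853 F [ 0.  -0.2 -0.1] t 15.22
```

Emit:
play_rows:
  series:
    - {"fingers": -1,"dx": 0,"dy": 0,"dz": 0,"turn": 0.12}
    - {"fingers": -1,"dx": 0,"dy": 0,"dz": 0,"turn": 0.12}
    - {"fingers": -1,"dx": 0,"dy": 0,"dz": 0,"turn": 0.12}
    - {"fingers": -1,"dx": 0,"dy": 0,"dz": 0,"turn": 0.12}
    - {"fingers": -1,"dx": 0,"dy": 0,"dz": 0,"turn": 0.12}
    - {"fingers": -1,"dx": 0,"dy": 0,"dz": 0,"turn": 0}
    - {"fingers": -1,"dx": 0,"dy": 0,"dz": 0,"turn": 0}

```text
clock: 15.8
position: [0.4056, -0.4126, 0.1344]
ee_rot: [0.024, 0.682, 0.731, -0.02]
contact_force: [-0.4, 0.3, 0.1]
width: 0.0852
```

```bash
python3 st.py
```

```text
pos [ 0.4056 -0.4126  0.1344] zaxis [ 0.008 -0.062 -0.998] yaw 1.64 q [-0.89  0.34  1.7  -0.04  1.05 -2.52] w 0.0852 F [-0.4  0.3  0.1] t 15.8
```

Emit:
play_rows:
  series:
    - {"fingers": -1,"dx": -11,"dy": 11,"dz": -10,"turn": 0}
    - {"fingers": -1,"dx": -11,"dy": 11,"dz": -10,"turn": 0}
    - {"fingers": -1,"dx": -11,"dy": 11,"dz": -10,"turn": 0}
    - {"fingers": -1,"dx": -11,"dy": 11,"dz": -10,"turn": 0}
    - {"fingers": -1,"dx": -10,"dy": 10,"dz": -6,"turn": 0}
    - {"fingers": -1,"dx": -6,"dy": 6,"dz": -4,"turn": 0}
    - {"fingers": -1,"dx": -3,"dy": 3,"dz": 0,"turn": 0}
    - {"fingers": -1,"dx": 0,"dy": 0,"dz": 0,"turn": 0}
    - {"fingers": -1,"dx": 0,"dy": 0,"dz": 0,"turn": 0}

```text
clock: 16.55
position: [0.3387, -0.3448, 0.083]
ee_rot: [0.023, 0.695, 0.718, -0.02]
contact_force: [0.1, 0.2, 0.0]
width: 0.0855
```

```bash
python3 st.py
```

```text
pos [ 0.3387 -0.3448  0.083 ] zaxis [ 0.006 -0.061 -0.998] yaw 1.603 q [-0.91  0.27  1.97 -0.04  0.85 -2.49] w 0.0855 F [0.1 0.2 0. ] t 16.55
```

Emit:
play_rows:
  series:
    - {"fingers": -1,"dx": 28,"dy": -25,"dz": 18,"turn": 0}
    - {"fingers": -1,"dx": 0,"dy": 0,"dz": 0,"turn": 0}
    - {"fingers": -1,"dx": -10,"dy": 8,"dz": 0,"turn": 0}
    - {"fingers": -1,"dx": -10,"dy": 8,"dz": 0,"turn": 0}
    - {"fingers": -1,"dx": -10,"dy": 8,"dz": 0,"turn": 0}
    - {"fingers": -1,"dx": 28,"dy": -25,"dz": 18,"turn": 0}
    - {"fingers": -1,"dx": 0,"dy": 0,"dz": 0,"turn": 0}

```text
clock: 17.13
position: [0.3515, -0.3553, 0.1116]
ee_rot: [0.009, 0.698, 0.716, -0.018]
contact_force: [2.5, -3.3, 1.8]
width: 0.0853
```

```bash
python3 st.py
```

```text
pos [ 0.3515 -0.3553  0.1116] zaxis [-0.013 -0.039 -0.999] yaw 1.596 q [-0.91  0.27  1.87 -0.04  0.98 -2.48] w 0.0853 F [ 2.5 -3.3  1.8] t 17.13
```

Emit:
play_rows:
  series:
    - {"fingers": -1,"dx": -10,"dy": 8,"dz": 0,"turn": 0}
    - {"fingers": -1,"dx": -10,"dy": 8,"dz": 0,"turn": 0}
    - {"fingers": -1,"dx": -10,"dy": 8,"dz": -8,"turn": 0}
    - {"fingers": -1,"dx": 28,"dy": -25,"dz": 18,"turn": 0}
    - {"fingers": -1,"dx": 0,"dy": 0,"dz": 0,"turn": 0}
    - {"fingers": -1,"dx": -10,"dy": 8,"dz": 0,"turn": 0}
    - {"fingers": -1,"dx": -10,"dy": 8,"dz": -8,"turn": 0}
    - {"fingers": -1,"dx": -10,"dy": 8,"dz": -8,"turn": 0}
    - {"fingers": -1,"dx": 28,"dy": -25,"dz": 18,"turn": 0}
    - {"fingers": -1,"dx": 0,"dy": 0,"dz": 0,"turn": 0}
    - {"fingers": -1,"dx": 0,"dy": 0,"dz": 0,"turn": 0}

```text
clock: 18.05
position: [0.3027, -0.3071, 0.1047]
ee_rot: [-0.029, 0.699, 0.714, -0.014]
contact_force: [-0.4, 2.2, -0.5]
width: 0.0854
```

```bash
python3 st.py
```

```text
pos [ 0.3027 -0.3071  0.1047] zaxis [-0.061  0.021 -0.998] yaw 1.591 q [-0.92  0.22  1.97 -0.04  1.01 -2.49] w 0.0854 F [-0.4  2.2 -0.5] t 18.05
```

Emit:
play_rows:
  series:
    - {"fingers": -1,"dx": 10,"dy": -9,"dz": 0,"turn": 0}
    - {"fingers": -1,"dx": 10,"dy": -9,"dz": 0,"turn": 0}
    - {"fingers": -1,"dx": 10,"dy": -9,"dz": 8,"turn": 0}
    - {"fingers": -1,"dx": -28,"dy": 25,"dz": -18,"turn": 0}
    - {"fingers": -1,"dx": 0,"dy": 0,"dz": 0,"turn": 0}
    - {"fingers": -1,"dx": 0,"dy": 0,"dz": 0,"turn": 0}

```text
clock: 18.55
position: [0.3042, -0.3092, 0.0938]
ee_rot: [-0.027, 0.7, 0.714, -0.014]
contact_force: [0.7, -2.7, 1.3]
width: 0.0852
```

```bash
python3 st.py
```

```text
pos [ 0.3042 -0.3092  0.0938] zaxis [-0.059  0.018 -0.998] yaw 1.589 q [-0.92  0.24  1.98 -0.04  0.97 -2.49] w 0.0852 F [ 0.7 -2.7  1.3] t 18.55
```

Emit:
play_rows:
  series:
    - {"fingers": -1,"dx": 19,"dy": 21,"dz": -15,"turn": 0}
    - {"fingers": -1,"dx": 0,"dy": 0,"dz": 0,"turn": 0}
    - {"fingers": -1,"dx": 0,"dy": 0,"dz": 0,"turn": 0}
    - {"fingers": -1,"dx": 0,"dy": 0,"dz": -32,"turn": 0}
    - {"fingers": -1,"dx": 0,"dy": 0,"dz": 0,"turn": 0}
    - {"fingers": -1,"dx": 0,"dy": 0,"dz": 0,"turn": 0}

```text
clock: 19.05
position: [0.3305, -0.296, 0.0486]
ee_rot: [-0.02, 0.7, 0.713, -0.015]
contact_force: [0.4, -0.9, 1.1]
width: 0.0856
```

Emit:
play_rows:
  series:
    - {"fingers": -1,"dx": -4,"dy": 4,"dz": -8,"turn": 0}
    - {"fingers": -1,"dx": -3,"dy": 3,"dz": -6,"turn": 0}
    - {"fingers": -1,"dx": 0,"dy": 0,"dz": -4,"turn": 0}
    - {"fingers": -1,"dx": 0,"dy": 0,"dz": 0,"turn": 0}
    - {"fingers": -1,"dx": 0,"dy": 0,"dz": 0,"turn": 0}

```text
clock: 19.47
position: [0.3268, -0.2946, 0.0346]
ee_rot: [-0.015, 0.701, 0.713, -0.016]
contact_force: [-0.0, -0.9, 0.2]
width: 0.0852
```

```bash
python3 st.py
```

```text
pos [ 0.3268 -0.2946  0.0346] zaxis [-0.043 -0.001 -0.999] yaw 1.587 q [-0.86  0.32  2.06 -0.05  0.79 -2.42] w 0.0852 F [-0.  -0.9  0.2] t 19.47
```

Emit:
play_rows:
  series:
    - {"fingers": -1,"dx": -3,"dy": 5,"dz": -6,"turn": 0}
    - {"fingers": -1,"dx": 0,"dy": 1,"dz": -6,"turn": 0}
    - {"fingers": -1,"dx": 0,"dy": 0,"dz": -4,"turn": 0}
    - {"fingers": -1,"dx": 0,"dy": 0,"dz": 0,"turn": 0}
    - {"fingers": -1,"dx": 0,"dy": 0,"dz": 0,"turn": 0}

```text
clock: 19.88
position: [0.3243, -0.2891, 0.0184]
ee_rot: [-0.013, 0.701, 0.713, -0.016]
contact_force: [-0.4, -0.1, -0.2]
width: 0.0849
```

Emit:
play_rows:
  series:
    - {"fingers": 1,"dx": 0,"dy": 0,"dz": 0,"turn": 0}
    - {"fingers": 1,"dx": 0,"dy": 0,"dz": 0,"turn": 0}
    - {"fingers": 1,"dx": 0,"dy": 0,"dz": 0,"turn": 0}
    - {"fingers": 1,"dx": 0,"dy": 0,"dz": 0,"turn": 0}
    - {"fingers": 1,"dx": 0,"dy": 0,"dz": 0,"turn": 0}
    - {"fingers": 1,"dx": 0,"dy": 0,"dz": 0,"turn": 0}
    - {"fingers": 1,"dx": 0,"dy": 0,"dz": 0,"turn": 0}
    - {"fingers": 1,"dx": 0,"dy": 0,"dz": 0,"turn": 0}
  squeeze: 50

```text
clock: 20.55
position: [0.3245, -0.2892, 0.0191]
ee_rot: [-0.013, 0.701, 0.713, -0.016]
contact_force: [0.4, 0.3, -1.2]
width: 0.0428
```

Emit:
play_rows:
  series:
    - {"fingers": 1,"dx": 0,"dy": 0,"dz": 6,"turn": 0}
    - {"fingers": 1,"dx": 0,"dy": 0,"dz": 12,"turn": 0}
    - {"fingers": 1,"dx": 0,"dy": 0,"dz": 15,"turn": 0}
    - {"fingers": 1,"dx": 0,"dy": 0,"dz": 15,"turn": 0}
    - {"fingers": 1,"dx": 0,"dy": 0,"dz": 10,"turn": 0}
    - {"fingers": 1,"dx": 0,"dy": 0,"dz": 5,"turn": 0}
    - {"fingers": 1,"dx": 0,"dy": 0,"dz": 0,"turn": 0}
    - {"fingers": 1,"dx": 0,"dy": 0,"dz": 0,"turn": 0}

```text
clock: 21.22
position: [0.3235, -0.2881, 0.0854]
ee_rot: [-0.015, 0.701, 0.713, -0.015]
contact_force: [0.4, 0.0, -0.8]
width: 0.043
```

```bash
python3 look.py g4;python3 st.py
```

```text
[ 0.3235 -0.2881  0.0854] 0.043 [ 0.4  0.  -0.8] 21.2167
top [418 243]
side [322 120]
pos [ 0.3233 -0.2878  0.0849] zaxis [-0.044 -0.    -0.999] yaw 1.587 q [-0.86  0.24  2.01 -0.04  0.92 -2.42] w 0.0428 F [ 0.3 -0.3 -1.1] t 21.32
```

View pics/g4.png

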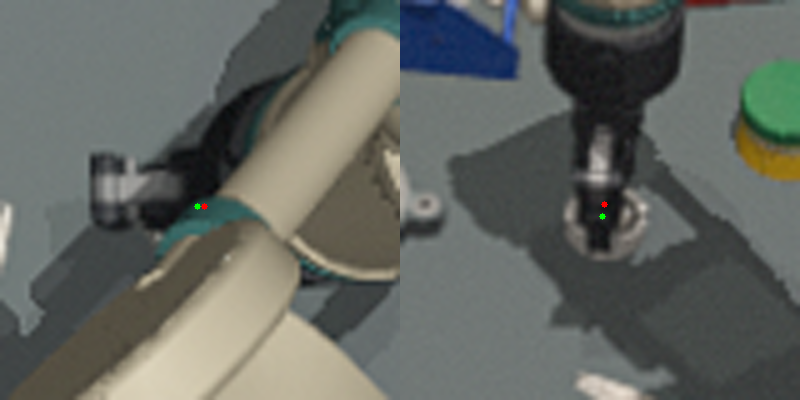

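Bearing is lifted and held between the pads (side view, at about (605,215)); the width reading is about 4 mm low. Next is the carry to the small housing.

Emit:
play_rows:
  series:
    - {"fingers": 1,"dx": 2,"dy": 8,"dz": 5,"turn": 0}
    - {"fingers": 1,"dx": 4,"dy": 15,"dz": 5,"turn": 0}
    - {"fingers": 1,"dx": 4,"dy": 20,"dz": 5,"turn": 0}
    - {"fingers": 1,"dx": 5,"dy": 20,"dz": 5,"turn": 0}
    - {"fingers": 1,"dx": 5,"dy": 20,"dz": 0,"turn": 0}
    - {"fingers": 1,"dx": 5,"dy": 20,"dz": 0,"turn": 0}
    - {"fingers": 1,"dx": 5,"dy": 20,"dz": 0,"turn": 0}
    - {"fingers": 1,"dx": 5,"dy": 20,"dz": 0,"turn": 0}
    - {"fingers": 1,"dx": 5,"dy": 20,"dz": 0,"turn": 0}
    - {"fingers": 1,"dx": 5,"dy": 20,"dz": 0,"turn": 0}
    - {"fingers": 1,"dx": 5,"dy": 20,"dz": 0,"turn": 0}
    - {"fingers": 1,"dx": 5,"dy": 20,"dz": 0,"turn": 0}

```text
clock: 22.32
position: [0.3749, -0.0507, 0.1023]
ee_rot: [-0.022, 0.704, 0.709, -0.016]
contact_force: [0.4, -0.7, -1.0]
width: 0.0428
```

```bash
python3 st.py
```

```text
pos [ 0.3749 -0.0507  0.1023] zaxis [-0.054  0.009 -0.998] yaw 1.578 q [-0.31  0.15  2.07 -0.01  0.97 -1.88] w 0.0428 F [ 0.4 -0.7 -1. ] t 22.32
```

Emit:
play_rows:
  series:
    - {"fingers": 1,"dx": 5,"dy": 20,"dz": 0,"turn": 0}
    - {"fingers": 1,"dx": 6,"dy": 20,"dz": 0,"turn": 0}
    - {"fingers": 1,"dx": 6,"dy": 20,"dz": 0,"turn": 0}
    - {"fingers": 1,"dx": 7,"dy": 20,"dz": 0,"turn": 0}
    - {"fingers": 1,"dx": 7,"dy": 20,"dz": 0,"turn": 0}
    - {"fingers": 1,"dx": 7,"dy": 20,"dz": 0,"turn": 0}
    - {"fingers": 1,"dx": 7,"dy": 20,"dz": 0,"turn": 0}
    - {"fingers": 1,"dx": 7,"dy": 20,"dz": 0,"turn": 0}
    - {"fingers": 1,"dx": 7,"dy": 20,"dz": 0,"turn": 0}
    - {"fingers": 1,"dx": 7,"dy": 20,"dz": 0,"turn": 0}
    - {"fingers": 1,"dx": 7,"dy": 20,"dz": 0,"turn": 0}
    - {"fingers": 1,"dx": 5,"dy": 18,"dz": 0,"turn": 0}
    - {"fingers": 1,"dx": 3,"dy": 10,"dz": 0,"turn": 0}
    - {"fingers": 1,"dx": 0,"dy": 5,"dz": 0,"turn": 0}
    - {"fingers": 1,"dx": 0,"dy": 0,"dz": 0,"turn": 0}
    - {"fingers": 1,"dx": 0,"dy": 0,"dz": 0,"turn": 0}

```text
clock: 23.65
position: [0.4458, 0.2257, 0.0972]
ee_rot: [-0.031, 0.701, 0.712, -0.024]
contact_force: [-0.5, 0.4, -1.7]
width: 0.043
```

```bash
python3 st.py
```

```text
pos [0.4458 0.2257 0.0972] zaxis [-0.077  0.009 -0.997] yaw 1.586 q [ 0.31  0.33  1.83  0.04  1.05 -1.3 ] w 0.043 F [-0.5  0.4 -1.7] t 23.65
```

Emit:
play_rows:
  series:
    - {"fingers": 1,"dx": 8,"dy": 8,"dz": -8,"turn": 0}
    - {"fingers": 1,"dx": 8,"dy": 8,"dz": -8,"turn": 0}
    - {"fingers": 1,"dx": 7,"dy": 7,"dz": -8,"turn": 0}
    - {"fingers": 1,"dx": 4,"dy": 4,"dz": -6,"turn": 0}
    - {"fingers": 1,"dx": 2,"dy": 2,"dz": -3,"turn": 0}
    - {"fingers": 1,"dx": 0,"dy": 0,"dz": 0,"turn": 0}
    - {"fingers": 1,"dx": 0,"dy": 0,"dz": 0,"turn": 0}

```text
clock: 24.23
position: [0.4773, 0.2544, 0.0591]
ee_rot: [-0.031, 0.702, 0.711, -0.025]
contact_force: [0.2, 0.3, -2.0]
width: 0.043
```

```bash
python3 st.py
```

```text
pos [0.4773 0.2544 0.0591] zaxis [-0.079  0.007 -0.997] yaw 1.582 q [ 0.34  0.42  1.79  0.04  1.   -1.27] w 0.043 F [ 0.2  0.3 -2. ] t 24.23
```

Emit:
play_rows:
  series:
    - {"fingers": 1,"dx": 2,"dy": 3,"dz": -4,"turn": 0}
    - {"fingers": 1,"dx": 0,"dy": 0,"dz": -5,"turn": 0}
    - {"fingers": 1,"dx": 0,"dy": 0,"dz": -4,"turn": 0}
    - {"fingers": 1,"dx": 0,"dy": 0,"dz": -3,"turn": 0}
    - {"fingers": 1,"dx": 0,"dy": 0,"dz": -2,"turn": 0}
    - {"fingers": 1,"dx": 0,"dy": 0,"dz": -2,"turn": 0}

```text
clock: 24.73
position: [0.4791, 0.2571, 0.0379]
ee_rot: [-0.031, 0.703, 0.71, -0.025]
contact_force: [1.1, 1.1, 2.4]
width: 0.0428
```

```bash
python3 st.py
```

```text
pos [0.4791 0.2571 0.0379] zaxis [-0.079  0.007 -0.997] yaw 1.582 q [ 0.34  0.45  1.8   0.04  0.96 -1.26] w 0.0428 F [1.1 1.1 2.4] t 24.73
```

Emit:
play_rows:
  series:
    - {"fingers": 1,"dx": 0,"dy": 0,"dz": -2,"turn": 0}
    - {"fingers": 1,"dx": 0,"dy": 0,"dz": -2,"turn": 0}

```text
clock: 24.9
position: [0.4801, 0.2577, 0.0344]
ee_rot: [-0.03, 0.703, 0.71, -0.024]
contact_force: [-0.9, -0.5, 1.5]
width: 0.043
```

Emit:
play_rows:
  series:
    - {"fingers": 1,"dx": 0,"dy": 0,"dz": -1.5,"turn": 0}
    - {"fingers": 1,"dx": 0,"dy": 0,"dz": -1.5,"turn": 0}

```text
clock: 25.07
position: [0.4798, 0.2578, 0.0339]
ee_rot: [-0.03, 0.703, 0.71, -0.024]
contact_force: [-3.1, -1.1, 15.7]
width: 0.043
```

Emit:
play_rows:
  series:
    - {"fingers": -1,"dx": 0,"dy": 0,"dz": 0,"turn": 0}
    - {"fingers": -1,"dx": 0,"dy": 0,"dz": 0,"turn": 0}
    - {"fingers": -1,"dx": 0,"dy": 0,"dz": 0,"turn": 0}
    - {"fingers": -1,"dx": 0,"dy": 0,"dz": 5,"turn": 0}
    - {"fingers": -1,"dx": 0,"dy": 0,"dz": 10,"turn": 0}
    - {"fingers": -1,"dx": -8,"dy": 2,"dz": 15,"turn": 0}
    - {"fingers": -1,"dx": -15,"dy": 4,"dz": 15,"turn": 0}
    - {"fingers": -1,"dx": -20,"dy": 4,"dz": 10,"turn": 0}
    - {"fingers": -1,"dx": -20,"dy": 4,"dz": 0,"turn": 0}
    - {"fingers": -1,"dx": -20,"dy": 4,"dz": 0,"turn": 0}
    - {"fingers": -1,"dx": -20,"dy": 4,"dz": 0,"turn": 0}
    - {"fingers": -1,"dx": -10,"dy": 2,"dz": 0,"turn": 0}
    - {"fingers": -1,"dx": -4,"dy": 0,"dz": 0,"turn": 0}
    - {"fingers": -1,"dx": 0,"dy": 0,"dz": 0,"turn": 0}
    - {"fingers": -1,"dx": 0,"dy": 0,"dz": 0,"turn": 0}

```text
clock: 26.32
position: [0.3618, 0.2823, 0.0978]
ee_rot: [-0.028, 0.703, 0.71, -0.02]
contact_force: [0.6, -0.1, -0.4]
width: 0.0854
```

```bash
python3 st.py; sed -i 's/xy,\[I\],rad=.02)/xy,[I],rad=.01,z0=float(sys.argv[5]) if len(sys.argv)>5 else 0)/; s/P\[:,2\]\])-p/P[:,2]+(float(sys.argv[5]) if len(sys.argv)>5 else 0)])-p/' fb.py; python3 fb.py bearing_small .48 .257 s1 .015; python3 - <<'E'
from fit import *
I=prep(get_image("top"));print(fit("bearing_large",(.331,.289),[I]).x)
E
```

```text
pos [0.3618 0.2823 0.0978] zaxis [-0.068  0.011 -0.998] yaw 1.581 q [ 0.48  0.26  1.93  0.05  1.   -1.13] w 0.0854 F [ 0.6 -0.1 -0.4] t 26.32
top [ 0.4786  0.2558 -0.0303] -189.97250814958005
side [ 0.4772  0.2593 -0.0635] -133.61701943317632
[0.33114217 0.28842641 0.07781345]
```

View pics/s1.png

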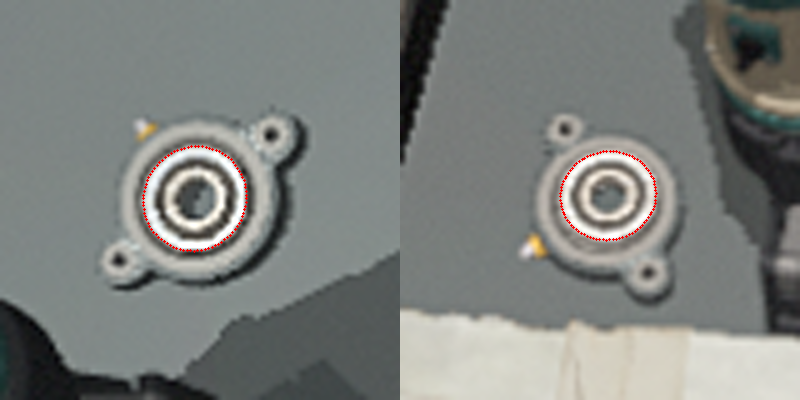

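Small bearing is seated flush: its circle at seat height matches in both views, at about (195,198) and (608,195). On to the large bearing.

Emit:
play_rows:
  series:
    - {"fingers": -1,"dx": -8,"dy": 2,"dz": -10,"turn": 0}
    - {"fingers": -1,"dx": -8,"dy": 2,"dz": -10,"turn": 0}
    - {"fingers": -1,"dx": -6,"dy": 2,"dz": -8,"turn": 0}
    - {"fingers": -1,"dx": -3,"dy": 1,"dz": -6,"turn": 0}
    - {"fingers": -1,"dx": 0,"dy": 0,"dz": -4,"turn": 0}
    - {"fingers": -1,"dx": 0,"dy": 0,"dz": 0,"turn": 0}
    - {"fingers": -1,"dx": 0,"dy": 0,"dz": 0,"turn": 0}

```text
clock: 27.05
position: [0.3434, 0.2896, 0.0575]
ee_rot: [-0.027, 0.705, 0.708, -0.018]
contact_force: [0.4, -0.3, -0.8]
width: 0.0851
```

```bash
python3 st.py
```

```text
pos [0.3434 0.2896 0.0575] zaxis [-0.064  0.012 -0.998] yaw 1.575 q [ 0.51  0.3   2.01  0.05  0.88 -1.1 ] w 0.0851 F [ 0.4 -0.3 -0.8] t 27.05
```

Emit:
play_rows:
  series:
    - {"fingers": -1,"dx": -6,"dy": 0,"dz": -10,"turn": 0}
    - {"fingers": -1,"dx": -4,"dy": 0,"dz": -8,"turn": 0}
    - {"fingers": -1,"dx": -1,"dy": 0,"dz": -8,"turn": 0}
    - {"fingers": -1,"dx": 0,"dy": 0,"dz": -6,"turn": 0}
    - {"fingers": -1,"dx": 0,"dy": 0,"dz": -4,"turn": 0}
    - {"fingers": -1,"dx": 0,"dy": 0,"dz": 0,"turn": 0}
    - {"fingers": -1,"dx": 0,"dy": 0,"dz": 0,"turn": 0}

```text
clock: 27.63
position: [0.3379, 0.291, 0.0213]
ee_rot: [-0.026, 0.706, 0.708, -0.014]
contact_force: [0.3, 0.3, -0.5]
width: 0.085
```

Emit:
play_rows:
  series:
    - {"fingers": -1,"dx": -4,"dy": -1,"dz": -3,"turn": 0}
    - {"fingers": -1,"dx": -2,"dy": 0,"dz": -2,"turn": 0}
    - {"fingers": -1,"dx": 0,"dy": 0,"dz": 0,"turn": 0}
    - {"fingers": 1,"dx": 0,"dy": 0,"dz": 0,"turn": 0}
    - {"fingers": 1,"dx": 0,"dy": 0,"dz": 0,"turn": 0}
    - {"fingers": 1,"dx": 0,"dy": 0,"dz": 0,"turn": 0}
    - {"fingers": 1,"dx": 0,"dy": 0,"dz": 0,"turn": 0}
    - {"fingers": 1,"dx": 0,"dy": 0,"dz": 0,"turn": 0}
    - {"fingers": 1,"dx": 0,"dy": 0,"dz": 0,"turn": 0}

```text
clock: 28.38
position: [0.3322, 0.2904, 0.0174]
ee_rot: [-0.025, 0.706, 0.708, -0.013]
contact_force: [-0.2, 0.3, -3.7]
width: 0.0584
```

```bash
python3 st.py
```

```text
pos [0.3322 0.2904 0.0174] zaxis [-0.055  0.017 -0.998] yaw 1.574 q [ 0.53  0.35  2.08  0.06  0.75 -1.09] w 0.0584 F [-0.2  0.3 -3.7] t 28.38
```

Emit:
play_rows:
  series:
    - {"fingers": 1,"dx": 0,"dy": 0,"dz": 6,"turn": 0}
    - {"fingers": 1,"dx": 0,"dy": 0,"dz": 12,"turn": 0}
    - {"fingers": 1,"dx": 0,"dy": 0,"dz": 15,"turn": 0}
    - {"fingers": 1,"dx": 2,"dy": -5,"dz": 15,"turn": 0}
    - {"fingers": 1,"dx": 4,"dy": -10,"dz": 12,"turn": 0}
    - {"fingers": 1,"dx": 5,"dy": -16,"dz": 10,"turn": 0}
    - {"fingers": 1,"dx": 5,"dy": -20,"dz": 6,"turn": 0}
    - {"fingers": 1,"dx": 5,"dy": -20,"dz": 3,"turn": 0}
    - {"fingers": 1,"dx": 5,"dy": -20,"dz": 0,"turn": 0}
    - {"fingers": 1,"dx": 5,"dy": -20,"dz": 0,"turn": 0}
    - {"fingers": 1,"dx": 5,"dy": -20,"dz": 0,"turn": 0}
    - {"fingers": 1,"dx": 5,"dy": -20,"dz": 0,"turn": 0}
    - {"fingers": 1,"dx": 5,"dy": -20,"dz": 0,"turn": 0}
    - {"fingers": 1,"dx": 5,"dy": -20,"dz": 0,"turn": 0}
    - {"fingers": 1,"dx": 5,"dy": -20,"dz": 0,"turn": 0}
    - {"fingers": 1,"dx": 5,"dy": -20,"dz": 0,"turn": 0}

```text
clock: 29.72
position: [0.3912, 0.0511, 0.1031]
ee_rot: [-0.025, 0.703, 0.711, -0.014]
contact_force: [0.9, -1.0, -2.7]
width: 0.0579
```

```bash
python3 st.py
```

```text
pos [0.3912 0.0511 0.1031] zaxis [-0.055  0.016 -0.998] yaw 1.581 q [-0.06  0.17  2.04  0.02  0.98 -1.65] w 0.0579 F [ 0.9 -1.  -2.7] t 29.72
```

Emit:
play_rows:
  series:
    - {"fingers": 1,"dx": 2,"dy": -20,"dz": 0,"turn": 0}
    - {"fingers": 1,"dx": 2,"dy": -20,"dz": 0,"turn": 0}
    - {"fingers": 1,"dx": 3,"dy": -20,"dz": 0,"turn": 0}
    - {"fingers": 1,"dx": 4,"dy": -20,"dz": 0,"turn": 0}
    - {"fingers": 1,"dx": 6,"dy": -20,"dz": 0,"turn": 0}
    - {"fingers": 1,"dx": 6,"dy": -20,"dz": 0,"turn": 0}
    - {"fingers": 1,"dx": 6,"dy": -20,"dz": 0,"turn": 0}
    - {"fingers": 1,"dx": 6,"dy": -20,"dz": 0,"turn": 0}
    - {"fingers": 1,"dx": 6,"dy": -20,"dz": 0,"turn": 0}
    - {"fingers": 1,"dx": 6,"dy": -20,"dz": 0,"turn": 0}
    - {"fingers": 1,"dx": 6,"dy": -20,"dz": 0,"turn": 0}
    - {"fingers": 1,"dx": 6,"dy": -20,"dz": 0,"turn": 0}
    - {"fingers": 1,"dx": 6,"dy": -20,"dz": 0,"turn": 0}
    - {"fingers": 1,"dx": 6,"dy": -20,"dz": 0,"turn": 0}
    - {"fingers": 1,"dx": 6,"dy": -16,"dz": 0,"turn": 0}
    - {"fingers": 1,"dx": 4,"dy": -10,"dz": 0,"turn": 0}
    - {"fingers": 1,"dx": 2,"dy": -5,"dz": 0,"turn": 0}
    - {"fingers": 1,"dx": 0,"dy": 0,"dz": 0,"turn": 0}
    - {"fingers": 1,"dx": 0,"dy": 0,"dz": 0,"turn": 0}

```text
clock: 31.3
position: [0.4726, -0.2783, 0.1046]
ee_rot: [-0.028, 0.706, 0.708, -0.014]
contact_force: [-0.4, 0.3, -2.6]
width: 0.0578
```

```bash
python3 st.py
```

```text
pos [ 0.4726 -0.2783  0.1046] zaxis [-0.059  0.019 -0.998] yaw 1.573 q [-0.65  0.38  1.72 -0.02  1.1  -2.21] w 0.0578 F [-0.4  0.3 -2.6] t 31.3
```

Emit:
play_rows:
  series:
    - {"fingers": 1,"dx": 4,"dy": -10,"dz": -8,"turn": 0}
    - {"fingers": 1,"dx": 4,"dy": -12,"dz": -10,"turn": 0}
    - {"fingers": 1,"dx": 4,"dy": -10,"dz": -8,"turn": 0}
    - {"fingers": 1,"dx": 2,"dy": -6,"dz": -6,"turn": 0}
    - {"fingers": 1,"dx": 1,"dy": -3,"dz": -4,"turn": 0}
    - {"fingers": 1,"dx": 0,"dy": 0,"dz": 0,"turn": 0}
    - {"fingers": 1,"dx": 0,"dy": 0,"dz": 0,"turn": 0}

```text
clock: 31.88
position: [0.4876, -0.3199, 0.0631]
ee_rot: [-0.03, 0.705, 0.708, -0.014]
contact_force: [-0.3, 0.4, -2.6]
width: 0.058
```

```bash
python3 st.py
```

```text
pos [ 0.4876 -0.3199  0.0631] zaxis [-0.062  0.023 -0.998] yaw 1.575 q [-0.69  0.47  1.69 -0.03  1.05 -2.25] w 0.058 F [-0.3  0.4 -2.6] t 31.88
```

Emit:
play_rows:
  series:
    - {"fingers": 1,"dx": 0,"dy": -2,"dz": -5,"turn": 0}
    - {"fingers": 1,"dx": 0,"dy": 0,"dz": -6,"turn": 0}
    - {"fingers": 1,"dx": 0,"dy": 0,"dz": -4,"turn": 0}
    - {"fingers": 1,"dx": 0,"dy": 0,"dz": -3,"turn": 0}
    - {"fingers": 1,"dx": 0,"dy": 0,"dz": -2,"turn": 0}
    - {"fingers": 1,"dx": 0,"dy": 0,"dz": -2,"turn": 0}
    - {"fingers": 1,"dx": 0,"dy": 0,"dz": -1,"turn": 0}

```text
clock: 32.47
position: [0.4873, -0.3208, 0.0384]
ee_rot: [-0.03, 0.705, 0.709, -0.014]
contact_force: [0.0, -0.4, -2.6]
width: 0.0582
```

Emit:
play_rows:
  series:
    - {"fingers": 1,"dx": 0,"dy": 0,"dz": -2,"turn": 0}
    - {"fingers": 1,"dx": 0,"dy": 0,"dz": -1.5,"turn": 0}
    - {"fingers": 1,"dx": 0,"dy": 0,"dz": -1.5,"turn": 0}

```text
clock: 32.72
position: [0.4874, -0.3208, 0.0352]
ee_rot: [-0.03, 0.705, 0.709, -0.014]
contact_force: [-2.9, 3.4, 14.3]
width: 0.0579
```

Emit:
play_rows:
  series:
    - {"fingers": -1,"dx": 0,"dy": 0,"dz": 0,"turn": 0}
    - {"fingers": -1,"dx": 0,"dy": 0,"dz": 0,"turn": 0}
    - {"fingers": -1,"dx": 0,"dy": 0,"dz": 0,"turn": 0}
    - {"fingers": -1,"dx": 0,"dy": 0,"dz": 5,"turn": 0}
    - {"fingers": -1,"dx": 0,"dy": 0,"dz": 10,"turn": 0}
    - {"fingers": -1,"dx": 0,"dy": 0,"dz": 15,"turn": 0}
    - {"fingers": -1,"dx": -10,"dy": 0,"dz": 15,"turn": 0}
    - {"fingers": -1,"dx": -20,"dy": 0,"dz": 10,"turn": 0}
    - {"fingers": -1,"dx": -20,"dy": 0,"dz": 5,"turn": 0}
    - {"fingers": -1,"dx": -20,"dy": 0,"dz": 0,"turn": 0}
    - {"fingers": -1,"dx": -20,"dy": 0,"dz": 0,"turn": 0}
    - {"fingers": -1,"dx": -12,"dy": 0,"dz": 0,"turn": 0}
    - {"fingers": -1,"dx": -6,"dy": 0,"dz": 0,"turn": 0}
    - {"fingers": -1,"dx": 0,"dy": 0,"dz": 0,"turn": 0}

```text
clock: 33.88
position: [0.3799, -0.3237, 0.1075]
ee_rot: [-0.022, 0.704, 0.71, -0.013]
contact_force: [-0.5, -0.3, -0.4]
width: 0.0854
```

```bash
python3 st.py; python3 fb.py bearing_large .487 -.321 s2 .018; cat > fc.py <<'E'
from fit import *
T=prep(get_image("top"));S=prep(get_image("side"))
for n,x0,R,Z,L,b,bz in(("cover_large",(.4775,-.177,2.73),.046,.015,.053,.019,.037),("cover_small",(.487,.099,3.02),.038,.014,.044,.016,.036)):
    for tag,ims in(("T",[T]),("S",[S])):
        best=None
        for dr in(0,.0015,.003):
          for lr in(0,.001,.002):
            M[n]=[circ(R-dr,Z)]+[circ(.012-lr,.010,(s*L,0),-1.6+(s<0)*np.pi,1.6+(s<0)*np.pi,30) for s in(1,-1)]
            r=fit(n,x0[:2],ims,yaws=x0[2]+np.arange(-.2,.21,.1),rad=.004)
            if best is None or r.fun<best[0].fun: best=(r,dr,lr)
        print(n,tag,best[0].x.round(4),best[1:],round(best[0].fun,1))
print(fit("tape_roll",(.4386,-.0307),[T]).x.round(4))
E
python3 fc.py
```

```text
pos [ 0.3799 -0.3237  0.1075] zaxis [-0.05   0.012 -0.999] yaw 1.578 q [-0.82  0.3   1.83 -0.03  1.05 -2.39] w 0.0854 F [-0.5 -0.3 -0.4] t 33.88
top [ 0.4866 -0.3218 -0.0249] -236.91127779889766
side [ 0.4853 -0.3263 -0.0394] -132.96133679280712
cover_large T [ 0.4763 -0.1795  2.6964] (0.0015, 0.001) -328.4
cover_large S [ 0.4748 -0.1761  2.6839] (0.0015, 0) -279.2
cover_small T [0.4866 0.0972 3.0336] (0.003, 0.001) -335.4
cover_small S [0.4855 0.1007 3.025 ] (0.0015, 0) -286.8
[ 0.4391 -0.0324  0.1248]
```

View pics/s2.png

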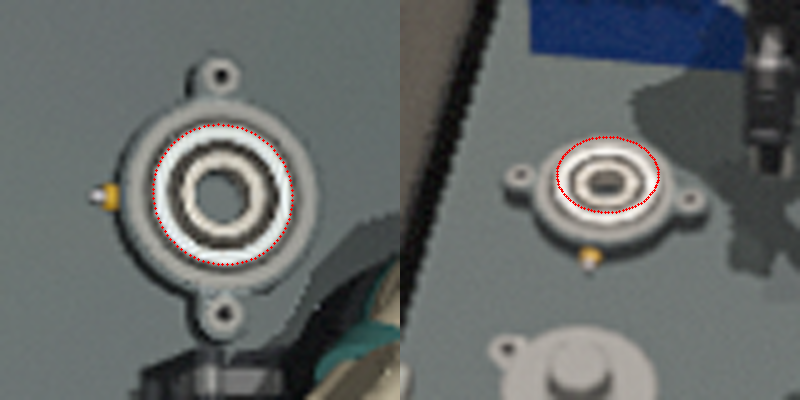

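Large bearing sits flush in its seat (top view circle centred at (222,195), the side view shows an even gap). Next the large cover, re-yawing the gripper first to stay clear of the last joint's limit.

Emit:
play_rows:
  series:
    - {"fingers": -1,"dx": 5,"dy": 8,"dz": 0,"turn": -0.08}
    - {"fingers": -1,"dx": 8,"dy": 14,"dz": 0,"turn": -0.08}
    - {"fingers": -1,"dx": 8,"dy": 14,"dz": 0,"turn": -0.08}
    - {"fingers": -1,"dx": 8,"dy": 14,"dz": 0,"turn": -0.08}
    - {"fingers": -1,"dx": 8,"dy": 14,"dz": 0,"turn": -0.08}
    - {"fingers": -1,"dx": 8,"dy": 14,"dz": 0,"turn": -0.08}
    - {"fingers": -1,"dx": 8,"dy": 14,"dz": 0,"turn": -0.08}
    - {"fingers": -1,"dx": 8,"dy": 12,"dz": 0,"turn": -0.08}
    - {"fingers": -1,"dx": 8,"dy": 8,"dz": 0,"turn": -0.08}
    - {"fingers": -1,"dx": 5,"dy": 4,"dz": 0,"turn": -0.08}
    - {"fingers": -1,"dx": 0,"dy": 0,"dz": 0,"turn": 0}
    - {"fingers": -1,"dx": 0,"dy": 0,"dz": 0,"turn": 0}

```text
clock: 35.08
position: [0.4701, -0.2026, 0.1036]
ee_rot: [-0.025, 0.93, 0.366, -0.003]
contact_force: [0.3, -0.8, 0.5]
width: 0.0856
```

```bash
python3 st.py
```

```text
pos [ 0.4701 -0.2026  0.1036] zaxis [-0.024  0.045 -0.999] yaw 0.749 q [-0.56  0.32  1.82  0.03  1.05 -1.33] w 0.0856 F [ 0.3 -0.8  0.5] t 35.08
```

Emit:
play_rows:
  series:
    - {"fingers": -1,"dx": 2,"dy": 6,"dz": -6,"turn": 0}
    - {"fingers": -1,"dx": 2,"dy": 8,"dz": -10,"turn": 0}
    - {"fingers": -1,"dx": 2,"dy": 6,"dz": -10,"turn": 0}
    - {"fingers": -1,"dx": 1,"dy": 3,"dz": -8,"turn": 0}
    - {"fingers": -1,"dx": 0,"dy": 1,"dz": -5,"turn": 0}
    - {"fingers": -1,"dx": 0,"dy": 0,"dz": 0,"turn": 0}
    - {"fingers": -1,"dx": 0,"dy": 0,"dz": 0,"turn": 0}

```text
clock: 35.67
position: [0.4775, -0.1782, 0.0608]
ee_rot: [-0.025, 0.929, 0.369, -0.003]
contact_force: [-1.0, 0.2, 0.5]
width: 0.0853
```

```bash
python3 st.py
```

```text
pos [ 0.4775 -0.1782  0.0608] zaxis [-0.025  0.045 -0.999] yaw 0.756 q [-0.51  0.37  1.87  0.03  0.94 -1.29] w 0.0853 F [-1.   0.2  0.5] t 35.67
```

Emit:
play_rows:
  series:
    - {"fingers": -1,"dx": 0,"dy": 0,"dz": -8,"turn": 0}
    - {"fingers": -1,"dx": 0,"dy": 0,"dz": -9,"turn": 0}
    - {"fingers": -1,"dx": 0,"dy": 0,"dz": -6,"turn": 0}
    - {"fingers": -1,"dx": 0,"dy": 0,"dz": -4,"turn": 0}
    - {"fingers": -1,"dx": 0,"dy": 0,"dz": 0,"turn": 0}
    - {"fingers": 1,"dx": 0,"dy": 0,"dz": 0,"turn": 0}
    - {"fingers": 1,"dx": 0,"dy": 0,"dz": 0,"turn": 0}
    - {"fingers": 1,"dx": 0,"dy": 0,"dz": 0,"turn": 0}
    - {"fingers": 1,"dx": 0,"dy": 0,"dz": 0,"turn": 0}
    - {"fingers": 1,"dx": 0,"dy": 0,"dz": 0,"turn": 0}
    - {"fingers": 1,"dx": 0,"dy": 0,"dz": 0,"turn": 0}
    - {"fingers": 1,"dx": 0,"dy": 0,"dz": 0,"turn": 0}
  squeeze: 60

```text
clock: 36.67
position: [0.478, -0.1802, 0.0322]
ee_rot: [-0.024, 0.929, 0.369, -0.003]
contact_force: [-1.0, 0.2, -2.3]
width: 0.0358
```

```bash
python3 st.py
```

```text
pos [ 0.478  -0.1802  0.0322] zaxis [-0.023  0.043 -0.999] yaw 0.755 q [-0.52  0.41  1.91  0.03  0.87 -1.29] w 0.0358 F [-1.   0.2 -2.3] t 36.67
```

Emit:
play_rows:
  series:
    - {"fingers": 1,"dx": 0,"dy": 0,"dz": 6,"turn": 0}
    - {"fingers": 1,"dx": 0,"dy": 0,"dz": 12,"turn": 0}
    - {"fingers": 1,"dx": 0,"dy": 0,"dz": 15,"turn": 0}
    - {"fingers": 1,"dx": 0,"dy": -5,"dz": 15,"turn": 0.03}
    - {"fingers": 1,"dx": 0,"dy": -10,"dz": 10,"turn": 0.045}
    - {"fingers": 1,"dx": 1,"dy": -14,"dz": 6,"turn": 0.045}
    - {"fingers": 1,"dx": 1,"dy": -14,"dz": 3,"turn": 0.045}
    - {"fingers": 1,"dx": 1,"dy": -14,"dz": 0,"turn": 0.045}
    - {"fingers": 1,"dx": 1,"dy": -14,"dz": 0,"turn": 0.045}
    - {"fingers": 1,"dx": 1,"dy": -14,"dz": 0,"turn": 0.045}
    - {"fingers": 1,"dx": 1,"dy": -14,"dz": 0,"turn": 0.045}
    - {"fingers": 1,"dx": 1,"dy": -10,"dz": 0,"turn": 0.045}
    - {"fingers": 1,"dx": 1,"dy": -6,"dz": 0,"turn": 0.03}
    - {"fingers": 1,"dx": 0,"dy": -3,"dz": 0,"turn": 0}
    - {"fingers": 1,"dx": 0,"dy": 0,"dz": 0,"turn": 0}
    - {"fingers": 1,"dx": 0,"dy": 0,"dz": 0,"turn": 0}

```text
clock: 38.0
position: [0.4804, -0.2983, 0.1015]
ee_rot: [-0.028, 0.826, 0.563, -0.012]
contact_force: [-0.2, -1.0, -4.0]
width: 0.0357
```

```bash
python3 st.py
```

```text
pos [ 0.4804 -0.2983  0.1015] zaxis [-0.051  0.033 -0.998] yaw 1.195 q [-0.67  0.4   1.69 -0.01  1.11 -1.87] w 0.0357 F [-0.2 -1.  -4. ] t 38.0
```

Emit:
play_rows:
  series:
    - {"fingers": 1,"dx": 2,"dy": -6,"dz": -5,"turn": 0}
    - {"fingers": 1,"dx": 2,"dy": -7,"dz": -7,"turn": 0}
    - {"fingers": 1,"dx": 2,"dy": -5,"dz": -6,"turn": 0}
    - {"fingers": 1,"dx": 1,"dy": -3,"dz": -4,"turn": 0}
    - {"fingers": 1,"dx": 0,"dy": -1,"dz": -2,"turn": 0}
    - {"fingers": 1,"dx": 0,"dy": 0,"dz": 0,"turn": 0}
    - {"fingers": 1,"dx": 0,"dy": 0,"dz": 0,"turn": 0}

```text
clock: 38.58
position: [0.4874, -0.3203, 0.0735]
ee_rot: [-0.03, 0.826, 0.562, -0.012]
contact_force: [0.0, 1.0, -4.5]
width: 0.0356
```

```bash
python3 st.py; cat > fh.py <<'E'
# fit the held cover at height z0 (boss hidden: rim + lugs only)
from fit import *
import sys
n,x,y,w,z0=sys.argv[1],*map(float,sys.argv[2:6])
R,Z,L=dict(cover_large=(.0445,.015,.053),cover_small=(.0365,.014,.044))[n]
M[n]=[circ(R,Z)]+[circ(.011,.010,(s*L,0),-1.6+(s<0)*np.pi,1.6+(s<0)*np.pi,30) for s in(1,-1)]
tl=[]
for c in("top","side"):
    I=prep(get_image(c));r=fit(n,(x,y),[I],yaws=w+np.arange(-.2,.21,.1),z0=z0,rad=.008);print(c,r.x.round(4),round(r.fun,1))
    im=I[0];p=topix(im,[[x,y,z0]])[0].astype(int);a=cv2.copyMakeBorder(im["pixels"],60,60,60,60,0)
    o=cv2.resize(a[p[1]+20:p[1]+100,p[0]+20:p[0]+100],None,fx=5,fy=5,interpolation=2)
    cc,s=np.cos(r.x[2]),np.sin(r.x[2]);Rm=np.array([[cc,-s],[s,cc]])
    for P,N in M[n]:
        for q in (topix(im,np.c_[P[:,:2]@Rm.T+r.x[:2],P[:,2]+z0])-p+40.5)*5: cv2.circle(o,tuple(int(v) for v in q),1,(255,0,0),-1)
    tl.append(o)
cv2.imwrite(f"pics/{sys.argv[6]}.png",np.hstack(tl)[:,:,::-1])
E
python3 fh.py cover_large .487 -.320 3.13 .043 c1
```

```text
pos [ 0.4874 -0.3203  0.0735] zaxis [-0.053  0.036 -0.998] yaw 1.195 q [-0.7   0.46  1.68 -0.01  1.07 -1.89] w 0.0356 F [ 0.   1.  -4.5] t 38.58
top [ 0.488  -0.3184  2.8555] -190.9
side [ 0.4833 -0.3137  3.1233] -263.3
```

Emit:
play_rows:
  series:
    - {"fingers": 1,"dx": 0,"dy": 0,"dz": -4,"turn": 0}
    - {"fingers": 1,"dx": 0,"dy": 0,"dz": -3,"turn": 0}
    - {"fingers": 1,"dx": 0,"dy": 0,"dz": -2,"turn": 0}
    - {"fingers": 1,"dx": 0,"dy": 0,"dz": -2,"turn": 0}

```text
clock: 39.02
position: [0.4879, -0.3201, 0.0632]
ee_rot: [-0.029, 0.826, 0.563, -0.012]
contact_force: [-0.7, -0.7, -3.6]
width: 0.0359
```

Emit:
play_rows:
  series:
    - {"fingers": 1,"dx": 0,"dy": 0,"dz": -2,"turn": 0}
    - {"fingers": 1,"dx": 0,"dy": 0,"dz": -1.5,"turn": 0}
    - {"fingers": 1,"dx": 0,"dy": 0,"dz": -1,"turn": 0}

```text
clock: 39.27
position: [0.4877, -0.3198, 0.0601]
ee_rot: [-0.029, 0.826, 0.563, -0.012]
contact_force: [-1.5, 1.1, 6.8]
width: 0.0354
```

Emit:
play_rows:
  series:
    - {"fingers": -1,"dx": 0,"dy": 0,"dz": 0,"turn": 0}
    - {"fingers": -1,"dx": 0,"dy": 0,"dz": 0,"turn": 0}
    - {"fingers": -1,"dx": 0,"dy": 0,"dz": 0,"turn": 0}
    - {"fingers": -1,"dx": 0,"dy": 0,"dz": 0,"turn": 0}
    - {"fingers": -1,"dx": 0,"dy": 0,"dz": 6,"turn": 0}
    - {"fingers": -1,"dx": 0,"dy": 0,"dz": 12,"turn": 0}
    - {"fingers": -1,"dx": 0,"dy": 0,"dz": 15,"turn": 0}
    - {"fingers": -1,"dx": -5,"dy": 5,"dz": 10,"turn": 0}
    - {"fingers": -1,"dx": -10,"dy": 12,"dz": 5,"turn": 0}
    - {"fingers": -1,"dx": -12,"dy": 16,"dz": 0,"turn": 0}
    - {"fingers": -1,"dx": -12,"dy": 16,"dz": 0,"turn": 0}
    - {"fingers": -1,"dx": -12,"dy": 16,"dz": 0,"turn": 0}
    - {"fingers": -1,"dx": -12,"dy": 16,"dz": 0,"turn": 0}
    - {"fingers": -1,"dx": -8,"dy": 10,"dz": 0,"turn": 0}
    - {"fingers": -1,"dx": -3,"dy": 5,"dz": 0,"turn": 0}
    - {"fingers": -1,"dx": 0,"dy": 0,"dz": 0,"turn": 0}

```text
clock: 40.6
position: [0.4102, -0.22, 0.1168]
ee_rot: [-0.024, 0.826, 0.563, -0.01]
contact_force: [0.1, 0.1, -0.4]
width: 0.0853
```

```bash
python3 st.py;python3 fh.py cover_large .4877 -.320 3.13 .028 c2
```

```text
pos [ 0.4102 -0.22    0.1168] zaxis [-0.044  0.028 -0.999] yaw 1.195 q [-0.64  0.25  1.89 -0.    1.06 -1.83] w 0.0853 F [ 0.1  0.1 -0.4] t 40.6
top [ 0.4771 -0.3129  2.9973] -253.1
side [ 0.4869 -0.317   3.1623] -234.2
```

View pics/c2.png

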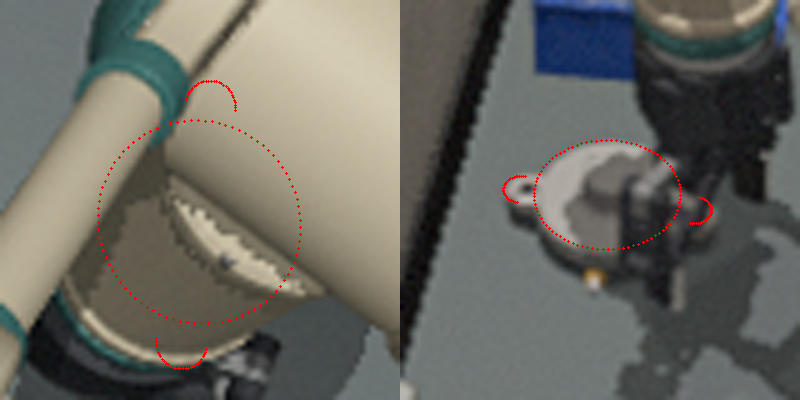

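Side view shows the cover on the large housing with the lugs over its lugs; the top view is blocked by the arm, so I'll recheck it later. Moving to the small cover.

Emit:
play_rows:
  series:
    - {"fingers": -1,"dx": -2,"dy": 8,"dz": 0,"turn": -0.03}
    - {"fingers": -1,"dx": -3,"dy": 14,"dz": 0,"turn": -0.03}
    - {"fingers": -1,"dx": -3,"dy": 20,"dz": 0,"turn": -0.03}
    - {"fingers": -1,"dx": -2,"dy": 20,"dz": 0,"turn": -0.03}
    - {"fingers": -1,"dx": 0,"dy": 20,"dz": 0,"turn": -0.03}
    - {"fingers": -1,"dx": 0,"dy": 20,"dz": 0,"turn": -0.03}
    - {"fingers": -1,"dx": 0,"dy": 20,"dz": 0,"turn": -0.03}
    - {"fingers": -1,"dx": 0,"dy": 20,"dz": 0,"turn": -0.03}
    - {"fingers": -1,"dx": 0,"dy": 20,"dz": 0,"turn": -0.03}
    - {"fingers": -1,"dx": 0,"dy": 20,"dz": 0,"turn": -0.03}
    - {"fingers": -1,"dx": 0,"dy": 20,"dz": 0,"turn": -0.03}
    - {"fingers": -1,"dx": 0,"dy": 20,"dz": 0,"turn": -0.03}
    - {"fingers": -1,"dx": 0,"dy": 20,"dz": 0,"turn": -0.03}
    - {"fingers": -1,"dx": 0,"dy": 18,"dz": 0,"turn": -0.03}
    - {"fingers": -1,"dx": 0,"dy": 12,"dz": 0,"turn": -0.03}
    - {"fingers": -1,"dx": 0,"dy": 8,"dz": 0,"turn": -0.03}
    - {"fingers": -1,"dx": 0,"dy": 4,"dz": 0,"turn": -0.03}
    - {"fingers": -1,"dx": 0,"dy": 0,"dz": 0,"turn": 0}
    - {"fingers": -1,"dx": 0,"dy": 0,"dz": 0,"turn": 0}

```text
clock: 42.28
position: [0.4277, 0.0599, 0.12]
ee_rot: [-0.013, 0.947, 0.32, 0.003]
contact_force: [0.8, 0.4, 0.2]
width: 0.0854
```

```bash
python3 st.py;python3 fh.py cover_large .4877 -.320 3.13 .028 c3
```

```text
pos [0.4277 0.0599 0.12  ] zaxis [-0.002  0.026 -1.   ] yaw 0.651 q [-0.04  0.17  1.98  0.03  0.99 -0.71] w 0.0854 F [0.8 0.4 0.2] t 42.28
top [ 0.4853 -0.3195  3.1274] -434.1
side [ 0.4806 -0.3276  3.2204] -195.6
```

View pics/c3.png

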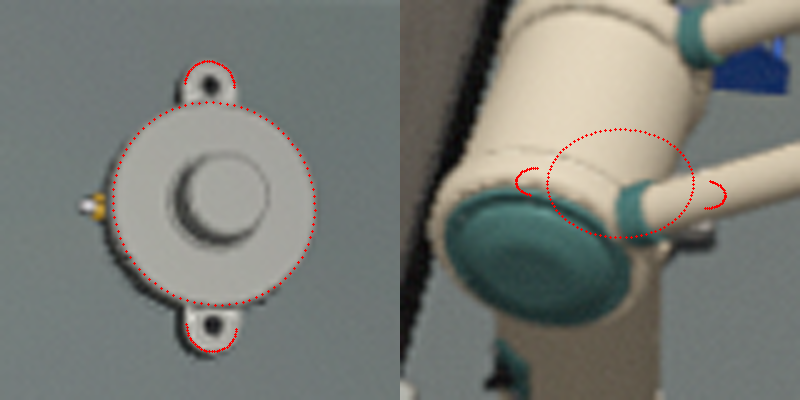

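Top view: the large cover is concentric on its housing, with lugs aligned (210,85)/(212,325). Now to the small cover, y first to stay clear of the socket box.

Emit:
play_rows:
  series:
    - {"fingers": -1,"dx": 0,"dy": 8,"dz": 0,"turn": 0}
    - {"fingers": -1,"dx": 2,"dy": 12,"dz": 0,"turn": 0}
    - {"fingers": -1,"dx": 8,"dy": 10,"dz": -8,"turn": 0}
    - {"fingers": -1,"dx": 12,"dy": 5,"dz": -10,"turn": 0}
    - {"fingers": -1,"dx": 12,"dy": 0,"dz": -10,"turn": 0}
    - {"fingers": -1,"dx": 10,"dy": 0,"dz": -8,"turn": 0}
    - {"fingers": -1,"dx": 6,"dy": 0,"dz": -6,"turn": 0}
    - {"fingers": -1,"dx": 3,"dy": 0,"dz": -4,"turn": 0}
    - {"fingers": -1,"dx": 0,"dy": 0,"dz": 0,"turn": 0}
    - {"fingers": -1,"dx": 0,"dy": 0,"dz": 0,"turn": 0}

```text
clock: 43.22
position: [0.4858, 0.0968, 0.069]
ee_rot: [-0.013, 0.948, 0.318, 0.004]
contact_force: [-0.9, 0.1, -0.0]
width: 0.0854
```

```bash
python3 st.py
```

```text
pos [0.4858 0.0968 0.069 ] zaxis [-0.001  0.027 -1.   ] yaw 0.647 q [ 0.04  0.32  1.93  0.03  0.89 -0.63] w 0.0854 F [-0.9  0.1 -0. ] t 43.22
```

Target (0.4876, 0.099, 0.032).

Emit:
play_rows:
  series:
    - {"fingers": -1,"dx": 1.5,"dy": 2,"dz": -8,"turn": 0}
    - {"fingers": -1,"dx": 0,"dy": 0,"dz": -10,"turn": 0}
    - {"fingers": -1,"dx": 0,"dy": 0,"dz": -8,"turn": 0}
    - {"fingers": -1,"dx": 0,"dy": 0,"dz": -5,"turn": 0}
    - {"fingers": -1,"dx": 0,"dy": 0,"dz": -3,"turn": 0}
    - {"fingers": -1,"dx": 0,"dy": 0,"dz": 0,"turn": 0}
    - {"fingers": 1,"dx": 0,"dy": 0,"dz": 0,"turn": 0}
    - {"fingers": 1,"dx": 0,"dy": 0,"dz": 0,"turn": 0}
    - {"fingers": 1,"dx": 0,"dy": 0,"dz": 0,"turn": 0}
    - {"fingers": 1,"dx": 0,"dy": 0,"dz": 0,"turn": 0}
    - {"fingers": 1,"dx": 0,"dy": 0,"dz": 0,"turn": 0}
    - {"fingers": 1,"dx": 0,"dy": 0,"dz": 0,"turn": 0}
    - {"fingers": 1,"dx": 0,"dy": 0,"dz": 0,"turn": 0}
    - {"fingers": 1,"dx": 0,"dy": 0,"dz": 0,"turn": 0}

```text
clock: 44.38
position: [0.4865, 0.0987, 0.0347]
ee_rot: [-0.012, 0.948, 0.317, 0.005]
contact_force: [0.6, 0.7, -2.4]
width: 0.029
```

```bash
python3 st.py
```

```text
pos [0.4865 0.0987 0.0347] zaxis [ 0.001  0.027 -1.   ] yaw 0.645 q [ 0.04  0.37  1.97  0.04  0.8  -0.63] w 0.029 F [ 0.6  0.7 -2.4] t 44.38
```

Emit:
play_rows:
  series:
    - {"fingers": 1,"dx": 0,"dy": 0,"dz": 6,"turn": 0}
    - {"fingers": 1,"dx": 0,"dy": 0,"dz": 12,"turn": 0}
    - {"fingers": 1,"dx": 0,"dy": 3,"dz": 15,"turn": 0}
    - {"fingers": 1,"dx": 0,"dy": 6,"dz": 15,"turn": 0}
    - {"fingers": 1,"dx": 0,"dy": 10,"dz": 10,"turn": 0}
    - {"fingers": 1,"dx": 0,"dy": 14,"dz": 6,"turn": -0.06}
    - {"fingers": 1,"dx": 0,"dy": 14,"dz": 3,"turn": -0.075}
    - {"fingers": 1,"dx": 0,"dy": 14,"dz": 0,"turn": -0.075}
    - {"fingers": 1,"dx": 0,"dy": 14,"dz": 0,"turn": -0.075}
    - {"fingers": 1,"dx": 0,"dy": 14,"dz": 0,"turn": -0.075}
    - {"fingers": 1,"dx": 0,"dy": 14,"dz": 0,"turn": -0.075}
    - {"fingers": 1,"dx": 0,"dy": 14,"dz": 0,"turn": -0.075}
    - {"fingers": 1,"dx": 0,"dy": 8,"dz": 0,"turn": -0.075}
    - {"fingers": 1,"dx": 0,"dy": 4,"dz": 0,"turn": -0.075}
    - {"fingers": 1,"dx": 0,"dy": 0,"dz": 0,"turn": -0.05}
    - {"fingers": 1,"dx": 0,"dy": 0,"dz": 0,"turn": 0}
    - {"fingers": 1,"dx": 0,"dy": 0,"dz": 0,"turn": 0}

```text
clock: 45.8
position: [0.4823, 0.2336, 0.108]
ee_rot: [-0.012, 0.999, -0.05, 0.007]
contact_force: [0.7, 0.4, -2.6]
width: 0.0295
```

```bash
python3 st.py
```

```text
pos [0.4823 0.2336 0.108 ] zaxis [ 0.015  0.023 -1.   ] yaw -0.1 q [0.31 0.32 1.81 0.02 0.99 0.4 ] w 0.0295 F [ 0.7  0.4 -2.6] t 45.8
```

Emit:
play_rows:
  series:
    - {"fingers": 1,"dx": -1,"dy": 6,"dz": -7,"turn": -0.015}
    - {"fingers": 1,"dx": -1,"dy": 8,"dz": -9,"turn": 0}
    - {"fingers": 1,"dx": -1,"dy": 5,"dz": -8,"turn": 0}
    - {"fingers": 1,"dx": 0,"dy": 3,"dz": -5,"turn": 0}
    - {"fingers": 1,"dx": 0,"dy": 1,"dz": -3,"turn": 0}
    - {"fingers": 1,"dx": 0,"dy": 0,"dz": 0,"turn": 0}
    - {"fingers": 1,"dx": 0,"dy": 0,"dz": 0,"turn": 0}

```text
clock: 46.38
position: [0.4785, 0.2571, 0.0733]
ee_rot: [-0.011, 0.998, -0.055, 0.006]
contact_force: [-0.0, 0.2, -2.9]
width: 0.0294
```

```bash
python3 st.py
```

```text
pos [0.4785 0.2571 0.0733] zaxis [ 0.014  0.021 -1.   ] yaw -0.111 q [0.35 0.37 1.83 0.02 0.92 0.45] w 0.0294 F [-0.   0.2 -2.9] t 46.38
```

Emit:
play_rows:
  series:
    - {"fingers": 1,"dx": 1,"dy": 0,"dz": -4,"turn": 0}
    - {"fingers": 1,"dx": 0,"dy": 0,"dz": -4,"turn": 0}
    - {"fingers": 1,"dx": 0,"dy": 0,"dz": -2,"turn": 0}
    - {"fingers": 1,"dx": 0,"dy": 0,"dz": -2,"turn": 0}

```text
clock: 46.72
position: [0.4806, 0.2568, 0.0611]
ee_rot: [-0.011, 0.998, -0.055, 0.007]
contact_force: [-0.4, -0.1, -2.4]
width: 0.0292
```

Emit:
play_rows:
  series:
    - {"fingers": 1,"dx": 0,"dy": 0,"dz": -1.5,"turn": 0}
    - {"fingers": 1,"dx": 0,"dy": 0,"dz": -1,"turn": 0}
    - {"fingers": 1,"dx": 0,"dy": 0,"dz": -1,"turn": 0}

```text
clock: 46.97
position: [0.4806, 0.2566, 0.0586]
ee_rot: [-0.011, 0.998, -0.055, 0.007]
contact_force: [-4.0, -1.3, 10.8]
width: 0.0295
```

Fully down at the expected height (0.0587). Release, retreat and check.

Emit:
play_rows:
  series:
    - {"fingers": -1,"dx": 0,"dy": 0,"dz": 0,"turn": 0}
    - {"fingers": -1,"dx": 0,"dy": 0,"dz": 0,"turn": 0}
    - {"fingers": -1,"dx": 0,"dy": 0,"dz": 0,"turn": 0}
    - {"fingers": -1,"dx": 0,"dy": 0,"dz": 0,"turn": 0}
    - {"fingers": -1,"dx": 0,"dy": 0,"dz": 6,"turn": 0}
    - {"fingers": -1,"dx": 0,"dy": 0,"dz": 12,"turn": 0}
    - {"fingers": -1,"dx": 0,"dy": 0,"dz": 15,"turn": 0}
    - {"fingers": -1,"dx": -5,"dy": -5,"dz": 15,"turn": 0}
    - {"fingers": -1,"dx": -10,"dy": -12,"dz": 10,"turn": 0}
    - {"fingers": -1,"dx": -10,"dy": -18,"dz": 5,"turn": 0}
    - {"fingers": -1,"dx": -10,"dy": -18,"dz": 0,"turn": 0}
    - {"fingers": -1,"dx": -10,"dy": -18,"dz": 0,"turn": 0}
    - {"fingers": -1,"dx": -10,"dy": -18,"dz": 0,"turn": 0}
    - {"fingers": -1,"dx": -10,"dy": -18,"dz": 0,"turn": 0}
    - {"fingers": -1,"dx": -10,"dy": -18,"dz": 0,"turn": 0}
    - {"fingers": -1,"dx": -5,"dy": -12,"dz": 0,"turn": 0}
    - {"fingers": -1,"dx": 0,"dy": -6,"dz": 0,"turn": 0}
    - {"fingers": -1,"dx": 0,"dy": 0,"dz": 0,"turn": 0}
    - {"fingers": -1,"dx": 0,"dy": 0,"dz": 0,"turn": 0}

```text
clock: 48.55
position: [0.4019, 0.1103, 0.1325]
ee_rot: [-0.014, 0.998, -0.055, 0.015]
contact_force: [0.3, 0.2, -0.1]
width: 0.0856
```

```bash
python3 st.py;python3 fh.py cover_small .480 .257 2.268 .024 c4; python3 fh.py cover_large .4877 -.320 3.13 .028 c5; python3 - <<'E'
from fit import *
print(fit("tape_roll",(.4386,-.0307),[prep(get_image("top"))]).x.round(4))
E
```

```text
pos [0.4019 0.1103 0.1325] zaxis [ 0.032  0.026 -0.999] yaw -0.11 q [0.08 0.12 2.02 0.03 0.97 0.17] w 0.0856 F [ 0.3  0.2 -0.1] t 48.55
top [0.4744 0.2667 1.9774] -164.1
side [0.4799 0.2588 2.2679] -408.1
top [ 0.4853 -0.3196  3.1276] -439.8
side [ 0.4789 -0.3146  3.1904] -152.1
[ 0.439  -0.0325  0.0673]
```

View pics/c4.png

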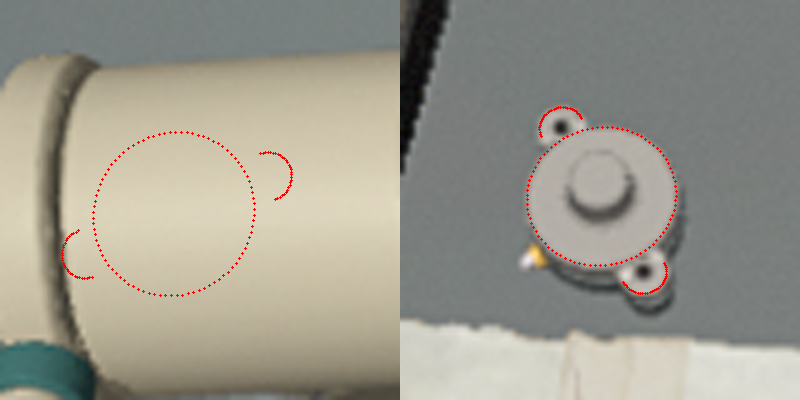

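```bash
python3 -c "
from rig import *
print(sign_off())"
```

```text
the job is handed in; nothing more can be done
None
```

The job is handed in at about 48.6 s of the 128 s allowed. Both bearings are in their own housings, and each housing has its own cover on with the lugs lined up.

**Bearings:** each went down until it met the floor, within about 1 mm of the expected height. Afterwards the fitted outlines agreed for the small one in both cameras and for the large one in the top view. The large bearing's side-view fit missed, though it looked flush in the picture.

**Covers:** both touched down within 0.2 mm of the expected height. The final fits put each about 2–3 mm off centre and within about 0.01 rad of its housing's lugs. Both are inside the limits of 10 mm and 0.17 rad.

**Tape roll:** the top camera shows it within 1 mm of where it started.

**Less certain:**
- Each cover's last fit comes from one camera only, because the arm blocked the other. That is the top view for the large cover and the side view for the small one. The fits from the blocked views disagree and I ignored them.
- The two cameras differ by up to 5 mm, so I relied on arm positions at contact where they conflicted.
- The tool leaned up to 0.08 rad while carrying parts. Cover level was judged from the pictures and touchdown heights, not measured directly.

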